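Clear the broken bits and show the power module to the inspection camera

TASK

On the opened converter board, the finned heat-sink module stands between two lumps of broken plastic: first put both lumps in the scrap bin, then take the module out by its two sides and hold it up in the air for the inspection camera. The face with the black device, left uncovered by the fingers, must look squarely into the tilted lens, centred on its line of sight, right way up to the camera, with 100 mm between the lens and that face; finish while still holding it there, still. Do not touch the camera or its stand, and leave the other things on the bench where they are.

Things in the scene. Friction and masses are not known exactly. Their poses are not given: they have to be found in the camera images.
- chassis: aluminium chassis plate 250 (x) x 180 (y) mm, fixed, carrying a green circuit board 230 x 160 mm whose top is 16 mm above the bench; origin at the centre of the underside, z up. The module stands at its centre (module axes = chassis axes at the start), between two 5 mm high, 36 mm long guide ribs before and behind it (2 mm play each; lift it straight up). Fixed components up to 24 mm above the board stand only beyond 83 mm from the centre along chassis x (at both ends)
- module_center (a point): the module: a bare aluminium finned heat sink, 28 mm (x) x 40 mm (y) x 50 mm high (z), 130 g give or take, loose, upright on the board; its +x face, the front, bears a black plastic power device 18 mm wide standing 5 mm proud; the fins are on the -x side. The flat sides 40 mm apart across y are for gripping. Point at the centre of the heat-sink block, 25 mm above its underside; x out of the front, z up
- module_face (a point): centre of the black device's outer surface on the module's front, 19 mm from module_center along x; same axes as the module
- lump_a_center (a point): lump of broken grey plastic housing lying on the board on the +y side of the module (start), 24 mm (its x) x 30 mm (its y) x 20 mm high (a 13 mm slab with a step up to 20 mm at one end of y), 20 g; flat side faces 24 mm apart across x, easiest to grip; point at its centre, 10 mm above its underside, z up. It lies 5 to 20 mm from the module's side, where a finger has to go
- lump_b_center (a point): lump of broken grey plastic housing lying on the board on the -y side of the module (start), 24 mm (its x) x 30 mm (its y) x 20 mm high (a 13 mm slab with a step up to 20 mm at one end of y), 20 g; flat side faces 24 mm apart across x, easiest to grip; point at its centre, 10 mm above its underside, z up. It lies 5 to 20 mm from the module's side, where a finger has to go
- scrap_bin: open black plastic scrap bin, fixed, 140 x 140 mm outside, 70 mm high, walls 4 mm; origin at the centre of its underside, z up. It stands left or right of the chassis, the camera on the other side
- camera_stand: fixed stand of the inspection camera: round foot 110 mm across, 12 mm thick, and a steel column 16 mm across up to 357 mm; origin at the centre of the foot's underside; the camera hangs out from it along its -x, roughly towards the robot's side of the bench
- camera_head: the inspection camera: white barrel 42 mm across and 73 mm long, fixed, lens 305 mm above the bench and 60 mm out from the column. Origin at the middle of the lens glass; x is the line of sight out of the lens, tilted 30 degrees down from level; y is level; z is the picture's up, 30 degrees from vertical. The barrel lies behind the origin, along -x
- multimeter: bystander: orange hand multimeter 145 x 75 x 40 mm lying flat, origin under its centre
- screwdriver: bystander: screwdriver lying on the bench along its x, about 200 mm long
- terminal_strip: bystander: whole grey terminal strip 22 x 70 x 15 mm lying on the bench, origin under its centre
- solder_spool: bystander: metal spool 54 mm across, 42 mm high, standing, origin under its centre
- tape_roll: bystander: roll of tape 80 mm across, 20 mm high, lying, origin under its centre
- flux_jar: bystander: white jar 50 mm across, 60 mm high, origin under its centre
- pliers: bystander: pliers about 160 mm long, 12 mm high, lying along their x

How it is judged:
By the outcome, as a careful person would: the job done as asked, in the order asked, and still so for the second after the job is handed in, while the arm keeps its last pose, push and grip.
It also fails if it takes over 61 s, if anything falls off the work surface, if the arm or the gripper's body presses on something with over 40 N, if the wrist force passes 120 N, or if a joint passes its speed limit or range.

ROBOT

A 7-joint arm with a two-finger parallel gripper is mounted at the origin on the work surface. World frame = base frame: x ahead of the robot, y to its left, z up, the work surface at z = 0. Lengths are in mm, angles in degrees, forces in N, time in s.
With the tool pointing down it reaches from about 350 to 775 mm from the base axis. Payload 3.1 kg.
Tool frame: the origin (TCP) lies at the very end of the fingers, on their centre line; the grasp point (between the pads) lies 19 mm behind it (bot.hold_point_z is the distance from the TCP to the grasp point, in mm); z points along the fingers, y is the direction in which the jaws open and shut (so a half turn about z gives the same grasp; the last joint's range is limited). The gripper opens to 85 mm and grips with 20 to 120 N. Pads are 22 mm wide; open, the fingers measure 114 mm over their backs; the gripper's body (76 mm by 85 mm) begins 54 mm behind the grasp point. The pads swing forward as they close: fully open they stand 13 mm farther back than shut.
Start: joints at [-78.478, 17.813, 0.802, 86.603, -0.252, 75.585, -1.558], TCP at [132.204, 533.892, 201.404] pointing down, gripper open.
Joint ranges: [-154.91, 154.91], [-16.99, 109.72], [-72.82, 74.43], [7.12, 147.25], [-82.49, 262.49], [11.32, 116.49], [-174.64, 174.64]. Speed limits (degrees/s): [159.86, 159.86, 180, 180, 180, 180, 180].

INTERFACE

Orientations are given as a 3x3 rotation matrix whose columns are the frame's x, y, z axes.
In Python, from station import bot, viewer, job gives the robot as it stands.
- The arm moves only by the tool apply_moves, never from a script. Its argument "commands" is a list of rows, each a list of 5 numbers: the shift along the world's x, y, z in cm, then the turn about the world's z in degrees, then the finger opening in cm, from 0 to 8.54. In form: [[dx, dy, dz, yaw, jaw], ...]. A call has exactly 10 rows; each row shifts and turns the commanded pose from where the row before left it; what a row does not reach is not made up. A row lasts 1/8 s, in which the tool goes at most 62.5 mm and 10.7 degrees, less where a joint would pass 70% of its speed; a pose out of reach is approached as far as the arm can. A call is refused whole if a number of a shift passes 6.25 or a number of a turn 10.7, either way. A call with a gripper value outside its range is refused whole. The fingers move at their own pace and stop on an object; "force" is the grip in N (left out, the last holds). Time passes only in rows, so rows that do not move let the fingers close, or fill a call up. It gives the time, the measured TCP pose, the force and the opening at its end, in the units of the state.
- bot.get_obs(): the state, without advancing time (a new reading comes with each control period).
- viewer.snapshot(name): name is "scene" or "top" or "wrist"; returns the picture (384x512x3 uint8, blue, green, red); there is no depth.
- viewer.get_calibration(name): a dict with "vertical_fov" (degrees; the focal length in pixels is half the picture's height over the tangent of half this angle, whatever the lens; pixels are square), "cx", "cy" (the principal point, pixels), "distortion" ([k1, k2, p1, p2, k3] as OpenCV has them; the pictures are not rectified), "extrinsics" (4x4, takes a point from camera to world coordinates); the wrist camera has in their place "T_tool_cam" (4x4, takes a point from camera to tool coordinates, whose origin is the TCP and whose axes are the flange's). Camera axes: x right, y up, looking along -z (the intrinsics and any distortion apply to the point x, -y, -z); pixel columns grow to the right and rows downward; lengths in mm; the calibration is good to about 2 mm. A picture is of the moment at which its call begins: read the wrist's pose just before it. get_calibration takes no time and is no camera call.
- job.sign_off(): hands the job in, once; it reports no verdict.
Trained networks look in the newest picture that a camera, given by its name, has taken for a name from the list of things; names that differ only in an ending like _2 or _b are one class to them, and where a whole thing is asked for, a point or a joint stands for the part that bears it (a point fixed in the world has none). Each returns a list of dicts, best first, with "conf" (0 to 1); they miss things now and then, are a little off and sometimes report something else, mostly with a low value. They report only what shows in the picture. A call takes as long as a camera call.
- viewer.outline_of(camera, name): "pixels" (384x512 bool, what is visible of it).
- viewer.spot_point(camera, name): "at" ([x, y, z] in mm, in the coordinates of the camera as it stood for that picture, good to about 4 mm: a listed point, or the origin of a listed thing).
The state is a dict: "time": time; "qpos": joint angles; "joint_velocities": joint speeds; "joint_efforts": joint torques, N m; "position": TCP position; "ee_rot": TCP orientation; "force": force on the tool from outside, world axes, zero at the start; "wrist_torque": the same for the moment, N m; "finger_gap": finger opening in mm.
Only numpy, scipy, OpenCV 4.12 (cv2) and the standard library are available. Lean on these libraries where they do the work, as an engineer would, in place of code of your own. Each camera call takes 0.05 s, during which the arm holds its last target.

## Working session

There is one attempt and no reset: what is moved stays moved. The work goes in short steps, Python scripts to look and compute and a tool call to move; the robot and the scene stay as the last step left them, time stands still between calls to the robot, and variables do not carry over. Pictures are saved under pics/ and viewed, and the job is handed in when it is done.

Besides the shell and the picture viewer there is one more tool, called after ">>>" by a JSON object that holds its "name" and its "arguments". apply_moves: Moves the arm, as the interface text tells. Its arguments: {"type":"object","properties":{"commands":{"type":"array","items":{"type":"array","items":{"type":"number"}}},"force":{"type":"number"}},"required":["commands"]}

```bash
ls; mkdir -p pics; cat > h.py <<'E'
import numpy as np, cv2
from station import bot, viewer, job
def K(c):
    f=192/np.tan(np.radians(c['vertical_fov']/2)); return np.array([[f,0,c['cx']],[0,f,c['cy']],[0,0,1.]])
def T(name,o=None):
    c=viewer.get_calibration(name)
    if name!='wrist': return np.array(c['extrinsics'])
    o=o or bot.get_obs(); W=np.eye(4); W[:3,:3]=o['ee_rot']; W[:3,3]=o['position']; return W@np.array(c['T_tool_cam'])
def spot(name,thing,Tw):
    r=viewer.spot_point(name,thing); return [(round(d['conf'],2),np.round((Tw@np.r_[d['at'],1])[:3],1)) for d in r]
def proj(name,P,Tw=None):
    c=viewer.get_calibration(name); Tw=T(name) if Tw is None else Tw
    P=np.atleast_2d(P); C=(np.linalg.inv(Tw)@np.c_[P,np.ones(len(P))].T).T[:,:3]*[1,-1,-1]
    return cv2.projectPoints(C,np.zeros(3),np.zeros(3),K(c),np.array(c['distortion'],float))[0][:,0]
def ray(name,px,z,Tw=None):
    c=viewer.get_calibration(name); Tw=T(name) if Tw is None else Tw
    u=cv2.undistortPoints(np.array(px,float).reshape(-1,1,2),K(c),np.array(c['distortion'],float))[:,0]
    d=np.c_[u[:,0],-u[:,1],-np.ones(len(u))]@Tw[:3,:3].T; o=Tw[:3,3]
    return o+d*((z-o[2])/d[:,2])[:,None]
E
python3 - <<'E'
from h import *
for n in ['scene','top','wrist']:
    im=viewer.snapshot(n); cv2.imwrite(f'pics/{n}0.png',im)
    c=viewer.get_calibration(n); print(n,c)
o=bot.get_obs(); print(o)
E
```

```text
pics
scene {'vertical_fov': 43.607275296925366, 'cx': 249.80369423925643, 'cy': 197.14174853796476, 'distortion': array([-0.15539567,  0.        ,  0.        ,  0.        ,  0.        ]), 'extrinsics': array([[ 8.26477802e-01, -3.74272859e-01,  4.20540449e-01,
         1.36404376e+03],
       [ 5.62948596e-01,  5.43030405e-01, -6.23062482e-01,
        -1.20372947e+03],
       [ 4.82912645e-03,  7.51689967e-01,  6.59498956e-01,
         1.45072117e+03],
       [ 0.00000000e+00,  0.00000000e+00,  0.00000000e+00,
         1.00000000e+00]])}
top {'vertical_fov': 49.46701346470984, 'cx': 256.78332397160466, 'cy': 193.68411297123953, 'distortion': array([-0.14649871,  0.        ,  0.        ,  0.        ,  0.        ]), 'extrinsics': array([[ 5.35989720e-03,  9.97179517e-01, -7.48617566e-02,
         4.69020300e+02],
       [-9.99969865e-01,  5.76521030e-03,  5.19910244e-03,
        -4.98700050e+00],
       [ 5.61603223e-03,  7.48316341e-02,  9.97180368e-01,
         1.45945786e+03],
       [ 0.00000000e+00,  0.00000000e+00,  0.00000000e+00,
         1.00000000e+00]])}
wrist {'vertical_fov
[... 635 characters left out ...]
2,  -1.55665955]), 'joint_velocities': array([-0.0552227 , -0.16080331, -0.01392228, -0.25271144,  0.0038848 ,
        0.06845413, -0.09478618]), 'joint_efforts': array([ 3.93144328e-04, -3.80274796e+01,  1.46126552e-01, -2.30848467e+01,
        1.21894726e-02,  9.76451294e-03, -2.77768788e-05]), 'position': array([132.05238981, 533.28906145, 200.57117508]), 'ee_rot': array([[-9.70701301e-01,  2.40289087e-01, -3.72910128e-04],
       [ 2.40289368e-01,  9.70699681e-01, -1.77432496e-03],
       [-6.43671834e-05, -1.81194589e-03, -9.99998356e-01]]), 'force': array([0.07126773, 1.11071532, 0.16842082]), 'wrist_torque': array([0.0121902 , 0.04940049, 0.00641761]), 'finger_gap': 85.27083302124171}
```

View pics/scene0.png

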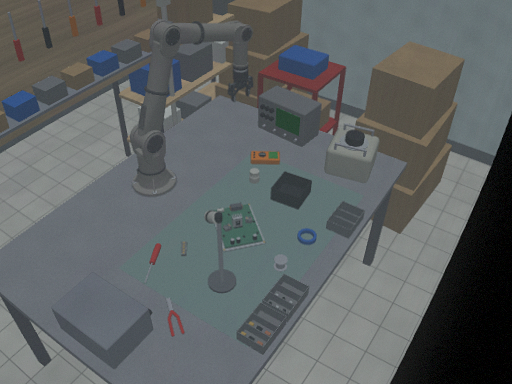

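View pics/top0.png

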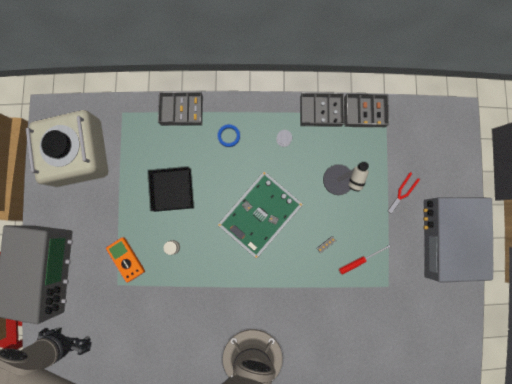

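```bash
python3 - <<'E'
from h import *
for n in ['top','scene']:
    Tw=T(n)
    for t in ['chassis','module_center','module_face','lump_a_center','scrap_bin','camera_stand','camera_head','flux_jar','multimeter']:
        print(n,t,spot(n,t,Tw)[:3])
E
```

```text
top chassis [(0.56, array([507.4, -24.5,   3.6]))]
top module_center [(0.56, array([504.4, -26. ,  43.5]))]
top module_face [(0.55, array([521.9, -38.4,  42.6]))]
top lump_a_center [(0.42, array([536.5,  18.8,  25.7]))]
top scrap_bin [(0.93, array([5.913e+02, 2.836e+02, 1.000e-01])), (0.61, array([390.7, 279.8,  -1.8]))]
top camera_stand [(0.78, array([ 632.7, -298.6,   -3.6]))]
top camera_head [(0.65, array([522.3, -39.8,  42.6])), (0.62, array([ 576. , -287.9,  312. ]))]
top flux_jar [(0.6, array([392.2, 280.6,  -3.1]))]
top multimeter [(0.59, array([3.428e+02, 4.491e+02, 4.000e-01])), (0.39, array([ 773.2, -107.3,    3.4]))]
scene chassis []
scene module_center []
scene module_face []
scene lump_a_center []
scene scrap_bin []
scene camera_stand []
scene camera_head []
scene flux_jar []
scene multimeter []
```

>>> {"name": "apply_moves", "arguments": {"commands": [[2.7,-4,0.8,-2,6],[2.7,-4,0.8,-2,6],[2.7,-4,0.8,-2,6],[2.7,-4,0.8,-2,6],[2.7,-4,0.8,-2,6],[2.7,-4,0.8,-2,6],[2.7,-4,0.8,-2,6],[2.7,-4,0.8,-2,6],[2.7,-4,0.8,-2,6],[2.7,-4,0.8,-2,6]]}}

```text
time: 2.3
position: [402.9, 132.6, 282.0]
ee_rot: [[-0.829, 0.559, 0.001], [0.559, 0.829, 0.001], [-0.0, 0.001, -1.0]]
force: [0.8, 0.9, 0.3]
finger_gap: 59.9
```

```bash
python3 - <<'E'
from h import *
o=bot.get_obs(); print(o['time'],o['position'],np.round(o['ee_rot'],3)); 
E
```

```text
2.3 [402.9247129  132.59039813 281.96842806] [[-0.829  0.559  0.001]
 [ 0.559  0.829  0.001]
 [-0.     0.001 -1.   ]]
```

>>> {"name": "apply_moves", "arguments": {"commands": [[2.5,-4,-1,0,6],[2.5,-4,-1,0,6],[2.5,-4,-2,0,6],[2.5,-4,-2,0,6],[0,0,0,0,6],[0,0,0,0,6],[0,0,0,0,6],[0,0,0,0,6],[0,0,0,0,6],[0,0,0,0,6]]}}

```text
time: 3.55
position: [502.2, -25.8, 221.6]
ee_rot: [[-0.83, 0.557, 0.0], [0.557, 0.83, 0.0], [-0.0, 0.0, -1.0]]
force: [-0.8, -0.0, 0.3]
finger_gap: 60.1
```

```bash
python3 - <<'E'
from h import *
o=bot.get_obs(); print(o['time'],o['position'],o['force']); Tw=T('wrist',o)
im=viewer.snapshot('wrist'); cv2.imwrite('pics/w1.png',im)
for t in ['chassis','module_center','module_face','lump_a_center']:
    print(t,spot('wrist',t,Tw)[:4])
E
```

```text
3.55 [502.21227699 -25.75702455 221.58144557] [-0.82421007 -0.02056642  0.25394964]
chassis [(0.62, array([507. , -23.2,   2.4]))]
module_center [(0.73, array([502.5, -24. ,  41. ]))]
module_face [(0.88, array([513.7, -34.9,  38.9])), (0.7, array([483.6, -64.7,  27.3]))]
lump_a_center [(0.74, array([530.6,  24.5,  26.3]))]
```

View pics/w1.png

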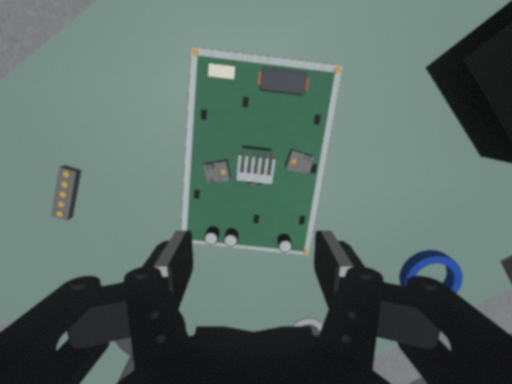

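```bash
python3 - <<'E'
from h import *
im=cv2.imread('pics/w1.png')[120:215,180:340]
cv2.imwrite('pics/w1z.png',cv2.resize(im,None,fx=5,fy=5,interpolation=cv2.INTER_CUBIC))
print(proj('wrist',[[502.5,-24,41],[513.7,-34.9,38.9],[504,-25,66],[504,-25,16]]))
im=cv2.imread('pics/top0.png')[165:265,210:310]
cv2.imwrite('pics/t0z.png',cv2.resize(im,None,fx=6,fy=6,interpolation=cv2.INTER_CUBIC))
E
```

```text
[[254.50175664 164.70284478]
 [252.13848412 177.04457203]
 [254.59247657 170.56394779]
 [254.42934933 162.40536299]]
```

View pics/w1z.png

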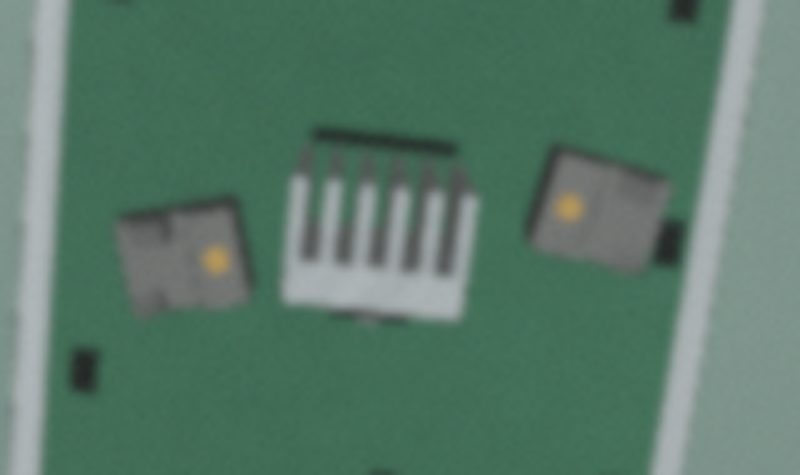

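View pics/t0z.png

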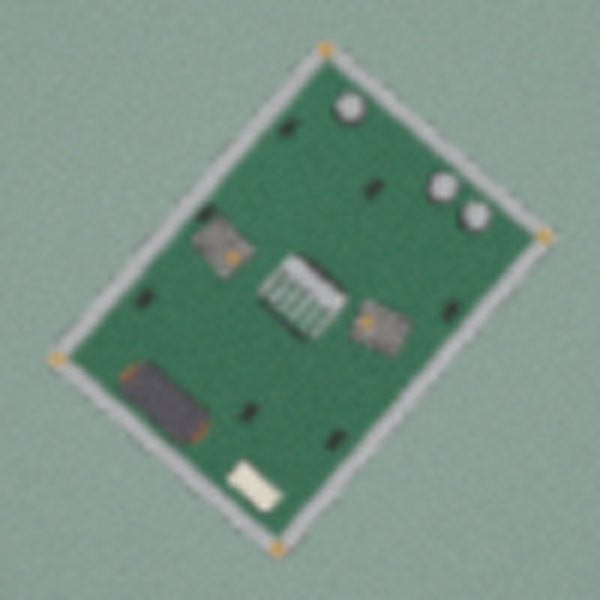

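```bash
python3 - <<'E'
from h import *
def ang(a,b): d=b-a; return np.degrees(np.arctan2(d[1],d[0])),np.hypot(*d[:2])
t=np.array([[326,50],[545,237],[278,548],[58,360]])/6.+[210,165]-.4
P=ray('top',t,8); print(P.round(1),P.mean(0)); print([ang(P[i],P[(i+1)%4]) for i in range(4)])
w=np.array([[196,52],[337,70],[306,252]])
P=ray('wrist',w,8); print(P.round(1),(P[0]+P[2])/2); print([ang(P[i],P[(i+1)%3]) for i in range(3)])
z=lambda a: np.array(a)/5.+[180,120]-.4
M=ray('wrist',z([[282,303],[462,320],[478,192],[298,173]]),66);print('mod',M.round(1),M.mean(0)); print([ang(M[i],M[(i+1)%4]) for i in range(4)])
for n,c in dict(b=[[118,215],[235,197],[250,300],[137,317]],a=[[556,147],[668,180],[642,272],[530,237]]).items():
  for h in (29,36):
    L=ray('wrist',z(c),h);print(n,h,L.round(1).tolist(),L.mean(0).round(1)); print([ang(L[i],L[(i+1)%4]) for i in range(4)])
E
```

```text
[[ 651.1  -37.2    8. ]
 [ 542.4 -165.3    8. ]
 [ 361.7  -10.8    8. ]
 [ 469.4  117.4    8. ]] [506.14348094 -23.97640975   8.        ]
[(np.float64(-130.34493834820253), np.float64(167.95922413805073)), (np.float64(139.47102191105512), np.float64(237.72668021283712)), (np.float64(49.945126139661326), np.float64(167.38726834913132)), (np.float64(-40.39044865686409), np.float64(238.57293696858883))]
[[358.5  -9.7   8. ]
 [467.6 117.4   8. ]
 [650.3 -36.5   8. ]] [504.38463794 -23.11006917   8.        ]
[(np.float64(49.34293393545036), np.float64(167.53394946151633)), (np.float64(-40.11343641021215), np.float64(238.79659226830856)), (np.float64(174.75941254669368), np.float64(293.00272956718817))]
mod [[501.6 -48.2  66. ]
 [527.1 -17.2  66. ]
 [504.9   1.3  66. ]
 [479.7 -28.8  66. ]] [503.30830309 -23.19214811  66.        ]
[(np.float64(50.55477123128578), np.float64(40.16412521604545)), (np.float64(140.12391176948816), np.float64(28.861997431858686)), (np.float64(-129.9555096852805), np.float64(39.30240654393877)), (np.float64(-41.56322751379121), np.float64(29.23117697376019))]
b 
[... 798 characters left out ...]
], [550.6, 22.8, 29.0], [527.9, 4.7, 29.0]] [531.5  22.2  29. ]
[(np.float64(39.8341382478165), np.float64(28.42481880933824)), (np.float64(-46.769832444665006), np.float64(23.289797341755648)), (np.float64(-141.36382862562127), np.float64(29.054736199530577)), (np.float64(131.74667875837312), np.float64(22.654073032211365))]
a 36 [[511.5, 21.4, 36.0], [533.0, 39.2, 36.0], [548.6, 22.6, 36.0], [526.3, 4.8, 36.0]] [529.9  22.   36. ]
[(np.float64(39.83413824781646), np.float64(27.8818692086856)), (np.float64(-46.769832444664985), np.float64(22.844933075397222)), (np.float64(-141.36382862562127), np.float64(28.499754388655475)), (np.float64(131.74667875837318), np.float64(22.221351895499875))]
```

>>> {"name": "apply_moves", "arguments": {"commands": [[0.41,0.69,-2,10.6,4.2],[0.41,0.69,-2,10.6,4.2],[0.41,0.69,-2,10.6,4.2],[0.41,0.69,-2,10.6,4.2],[0.41,0.69,-2,10.6,4.2],[0.41,0.69,-2,10.6,4.2],[0.41,0.69,-2,10.6,4.2],[0,0,-3,0,4.2],[0,0,0,0,4.2],[0,0,0,0,4.2]], "force": 30}}

```text
time: 5.05
position: [531.7, 21.9, 52.3]
ee_rot: [[-0.763, -0.646, 0.001], [-0.646, 0.763, -0.0], [-0.001, -0.001, -1.0]]
force: [0.2, -0.8, -0.5]
finger_gap: 42.2
```

```bash
python3 - <<'E'
from h import *
o=bot.get_obs(); print(o['time'],o['position'],o['qpos'].round(1),np.degrees(np.arctan2(o['ee_rot'][1,1],o['ee_rot'][0,1]))); Tw=T('wrist',o)
im=viewer.snapshot('wrist'); cv2.imwrite('pics/w2.png',im)
for t in ['lump_a_center']:
    print(t,spot('wrist',t,Tw)[:4])
E
```

```text
5.05 [531.68277843  21.880493    52.28739473] [-21.1  24.2  22.1 102.  -10.8  55.8 135.6] 130.26628579423922
lump_a_center [(0.71, array([531.7,  22.8,  26.6]))]
```

View pics/w2.png

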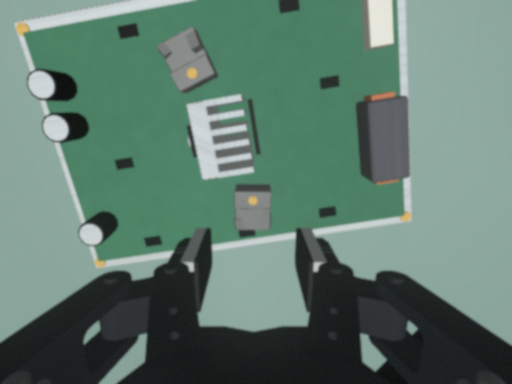

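>>> {"name": "apply_moves", "arguments": {"commands": [[0,0,-1.7,0,4.2],[0,0,-1.6,0,4.2],[0,0,0,0,4.2],[0,0,0,0,1.8],[0,0,0,0,1.8],[0,0,0,0,1.8],[0,0,0,0,1.8],[0,0,3,0,1.8],[0,0,4,0,1.8],[0,0,4,0,1.8]], "force": 30}}

```text
time: 6.4
position: [530.7, 22.2, 129.6]
ee_rot: [[-0.763, -0.647, -0.0], [-0.647, 0.763, -0.0], [0.0, 0.0, -1.0]]
force: [0.8, -0.4, -0.6]
finger_gap: 17.8
```

```bash
python3 - <<'E'
from h import *
o=bot.get_obs(); print(o['time'],o['position'],o['qpos'].round(1)); Tw=T('wrist',o)
im=viewer.snapshot('wrist'); cv2.imwrite('pics/w3.png',im)
E
```

```text
6.4 [530.69248181  22.17692855 129.56603261] [-22.4  19.3  23.5  96.7  -8.3  65.7 133.6]
```

View pics/w3.png

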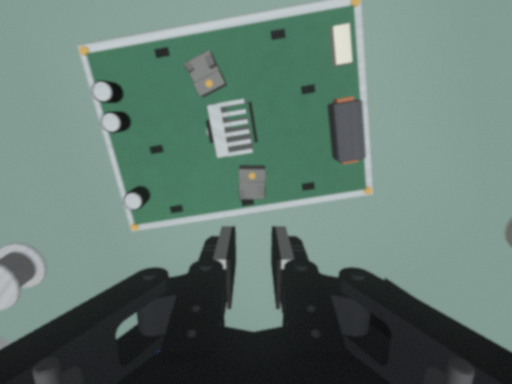

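```bash
python3 - <<'E'
from h import *
o=bot.get_obs();Tw=T('wrist',o)
print(spot('wrist','lump_a_center',Tw))
for z in (29,36): print(ray('wrist',[[240,168],[265,167],[266,198],[239,199]],z).round(1).tolist(), ray('wrist',[[240,168],[265,167],[266,198],[239,199]],z).mean(0))
p=o['position']; print(proj('wrist',[p,p-[0,0,0]+[0,0,19]]))
E
```

```text
[(0.97, array([537.3,  22. ,  35.3]))]
[[534.9, 6.1, 29.0], [519.2, 23.1, 29.0], [541.3, 43.5, 29.0], [558.7, 24.6, 29.0]] [538.51354644  24.31418479  29.        ]
[[533.5, 5.4, 36.0], [518.2, 22.0, 36.0], [539.8, 41.9, 36.0], [556.8, 23.4, 36.0]] [537.07872553  23.16958554  36.        ]
[[252.09734845 221.6430057 ]
 [251.78348559 234.77881368]]
```

>>> {"name": "apply_moves", "arguments": {"commands": [[0,0,-3,0,4.2],[0,0,-4,0,4.2],[0,0,-4,0,4.2],[0,0,0,0,4.2],[0,0,0,0,4.2],[0,0,0,0,1.5],[0,0,0,0,1.5],[0,0,0,0,1.5],[0,0,0,0,1.5],[0,0,0,0,1.5]], "force": 40}}

```text
time: 7.75
position: [530.9, 22.2, 18.4]
ee_rot: [[-0.763, -0.647, 0.0], [-0.647, 0.763, 0.0], [-0.0, 0.0, -1.0]]
force: [-0.1, -0.0, -0.9]
finger_gap: 15.0
```

```bash
python3 - <<'E'
from h import *
o=bot.get_obs(); print(o['time'],o['position'],o['qpos'].round(1)); Tw=T('wrist',o)
im=viewer.snapshot('wrist'); cv2.imwrite('pics/w4.png',im)
E
```

```text
7.75 [530.89423875  22.1924289   18.44961175] [-20.6  26.8  21.5 103.8 -12.2  51.7 136.7]
```

View pics/w4.png

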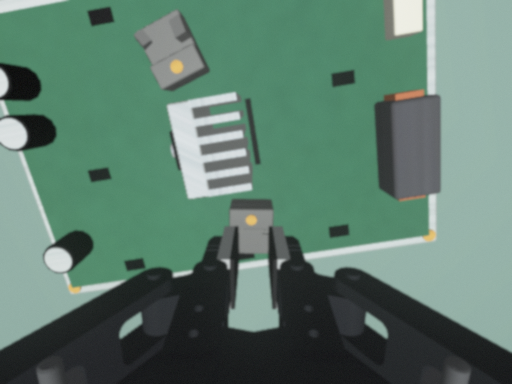

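```bash
python3 - <<'E'
from h import *
o=bot.get_obs();Tw=T('wrist',o);R=o['ee_rot'];p=o['position']
im=cv2.imread('pics/w4.png')
for zz in (0,-10,-19,-30):
    q=[p+R@[0,s*7.5,zz] for s in(-1,1)]
    u=proj('wrist',q,Tw); print(zz,u.round(1).tolist())
    for a in u: im[int(a[1]),int(a[0])]=(0,0,255)
cv2.imwrite('pics/w4z.png',cv2.resize(im[180:320,190:315],None,fx=5,fy=4.2,interpolation=cv2.INTER_NEAREST))
E
```

```text
0 [[239.7, 220.3], [264.3, 220.3]]
-10 [[238.9, 226.6], [265.0, 226.6]]
-19 [[238.2, 232.9], [265.6, 232.9]]
-30 [[237.2, 241.5], [266.4, 241.5]]
```

View pics/w4z.png

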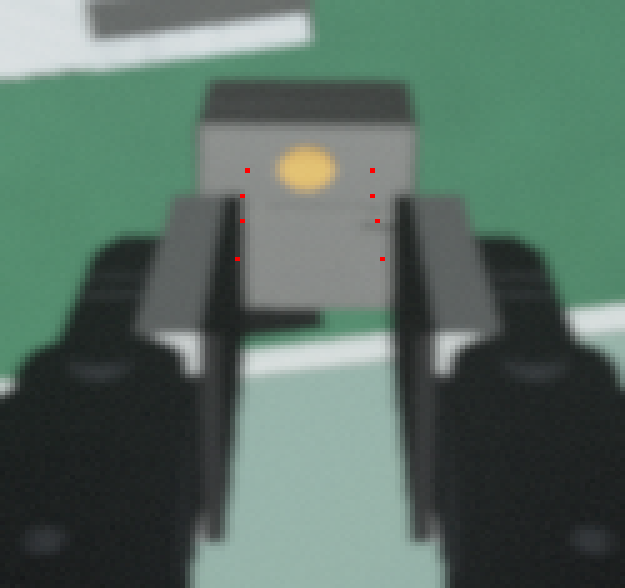

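```bash
python3 - <<'E'
from h import *
print(bot.hold_point_z,[a for a in dir(bot) if a[0]!='_'])
o=bot.get_obs();Tw=T('wrist',o);R=o['ee_rot'];p=o['position']
for x in (0,11,38,42):
  for zz in (0,-19,-34,-73,-106): print(x,zz,proj('wrist',[p+R@[x,7.5,zz]],Tw).round(1).tolist())
im=viewer.snapshot('scene')
u=proj('scene',[p,p+[0,0,34],p+[0,0,73]]);print(u)
c=u[0].astype(int)
z=im[c[1]-50:c[1]+30,c[0]-50:c[0]+50]
cv2.imwrite('pics/s4z.png',cv2.resize(z,None,fx=7,fy=7,interpolation=cv2.INTER_CUBIC)); print(c[0]-50,c[1]-50)
E
```

```text
18.700000000000003 ['PlanningError', 'get_obs', 'hold_point_z']
0 0 [[264.3, 220.3]]
0 -19 [[265.6, 232.9]]
0 -34 [[266.8, 244.9]]
0 -73 [[271.3, 290.4]]
0 -106 [[278.2, 360.7]]
11 0 [[264.5, 203.1]]
11 -19 [[265.8, 214.0]]
11 -34 [[267.0, 224.4]]
11 -73 [[271.7, 264.2]]
11 -106 [[279.1, 326.7]]
38 0 [[265.0, 158.3]]
38 -19 [[266.4, 164.5]]
38 -34 [[267.8, 170.4]]
38 -73 [[273.0, 193.6]]
38 -106 [[281.7, 231.8]]
42 0 [[265.1, 151.4]]
42 -19 [[266.5, 156.8]]
42 -34 [[267.9, 162.0]]
42 -73 [[273.2, 182.3]]
42 -106 [[282.1, 216.1]]
[[248.55074829 220.23907477]
 [248.57544156 214.47483335]
 [248.60452318 207.70166899]]
198 170
```

View pics/s4z.png

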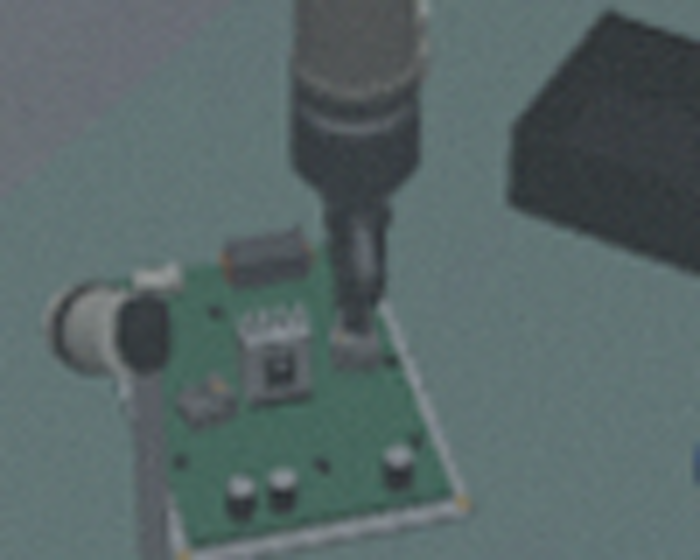

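```bash
python3 - <<'E'
from h import *
o=bot.get_obs();Tw=T('wrist',o);R=o['ee_rot'];p=o['position']
for px,z in (((229.5,209),36),((273,209),36),((252,209),36),((252,253.5),29)):
    P=ray('wrist',[px],z,Tw)[0]; print(P.round(1),(R.T@(P-p)).round(1))
im=viewer.snapshot('wrist');
print(spot('wrist','lump_a_center',Tw))
E
```

```text
[528.5   4.3  36. ] [ 13.3 -12.1 -17.6]
[513.3  22.3  36. ] [ 13.3  11.4 -17.6]
[520.6  13.6  36. ] [ 13.3   0.1 -17.6]
[543.6  33.   29. ] [-16.7   0.  -10.6]
[(0.71, array([531.7,  20.3,  28.2])), (0.3, array([518.1, -35.2,  41.2]))]
```

>>> {"name": "apply_moves", "arguments": {"commands": [[0,0,0,0,4.2],[0,0,0,0,4.2],[0,0,0,0,4.2],[0,0,-0.3,0,4.2],[0,0,-0.3,0,4.2],[0,0,-0.3,0,4.2],[0,0,-0.3,0,4.2],[0,0,-0.3,0,4.2],[0,0,-0.3,0,4.2],[0,0,0,0,4.2]]}}

```text
time: 9.2
position: [530.6, 22.2, 0.1]
ee_rot: [[-0.763, -0.647, -0.001], [-0.647, 0.763, -0.0], [0.001, 0.0, -1.0]]
force: [-0.1, -0.2, 0.1]
finger_gap: 41.7
```

```bash
python3 - <<'E'
from h import *
o=bot.get_obs(); print(o['time'],o['position'],o['force'])
im=viewer.snapshot('wrist'); cv2.imwrite('pics/w5.png',im)
E
```

```text
9.2 [5.30592229e+02 2.22008292e+01 8.28845170e-02] [-0.06729946 -0.23074336  0.11614042]
```

View pics/w5.png

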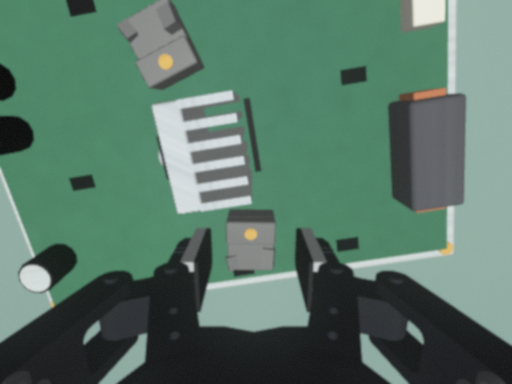

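>>> {"name": "apply_moves", "arguments": {"commands": [[0,0,-0.2,0,4.2],[0,0,-0.2,0,4.2],[0,0,-0.2,0,4.2],[0,0,-0.2,0,4.2],[0,0,-0.2,0,4.2],[0,0,0,0,1.5],[0,0,0,0,1.5],[0,0,0,0,1.5],[0,0,0,0,1.5],[0,0,0,0,1.5]], "force": 30}}

```text
time: 10.5
position: [530.9, 22.2, -9.6]
ee_rot: [[-0.763, -0.647, -0.0], [-0.647, 0.763, 0.0], [0.0, 0.0, -1.0]]
force: [0.6, -0.1, -1.0]
finger_gap: 23.0
```

>>> {"name": "apply_moves", "arguments": {"commands": [[0,0,2,0,1.5],[0,0,4,0,1.5],[0,0,4,0,1.5],[0.8,4,0.5,0,1.5],[1,4.5,0,0,1.5],[1,4.5,0,0,1.5],[1,4.5,0,0,1.5],[1,4.5,0,0,1.5],[1.2,3.5,0,0,1.5],[0,0,0,0,1.5]], "force": 40}}

```text
time: 11.75
position: [589.9, 282.5, 94.6]
ee_rot: [[-0.758, -0.652, -0.001], [-0.652, 0.758, 0.003], [-0.001, 0.003, -1.0]]
force: [-0.1, -0.3, 0.1]
finger_gap: 23.1
```

```bash
python3 - <<'E'
from h import *
o=bot.get_obs(); print(o['time'],o['position'],o['force'],o['qpos'].round(1));Tw=T('wrist',o)
im=viewer.snapshot('wrist'); cv2.imwrite('pics/w6.png',im)
print(spot('wrist','scrap_bin',Tw))
E
```

```text
11.75 [589.93729502 282.49012091  94.55171947] [-0.07065821 -0.30393412  0.10416171] [-38.5  34.7  18.6  78.  -11.4  69.  111.7]
[(0.96, array([584.9, 282.7,   1.6]))]
```

View pics/w6.png

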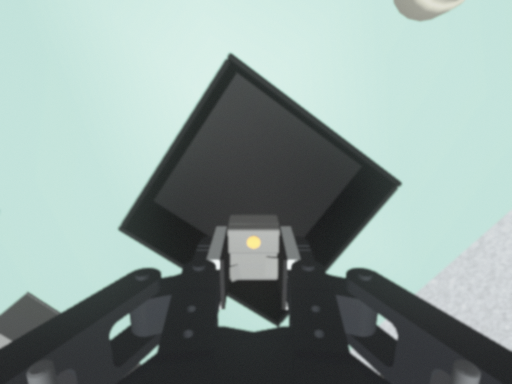

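>>> {"name": "apply_moves", "arguments": {"commands": [[0,0,-3,0,1.5],[0,0,-4,0,1.5],[0,0,0,0,1.5],[0,0,0,0,4.2],[0,0,0,0,4.2],[0,0,0,0,4.2],[0,0,4,0,4.2],[0,0,4,0,4.2],[-1.4,-4.5,1,6,4.2],[-1.4,-4.5,1,6,4.2]]}}

```text
time: 13.1
position: [563.4, 186.7, 127.1]
ee_rot: [[-0.608, -0.794, 0.003], [-0.794, 0.608, 0.0], [-0.002, -0.002, -1.0]]
force: [0.2, -0.6, 0.4]
finger_gap: 42.1
```

```bash
python3 - <<'E'
from h import *
o=bot.get_obs(); print(o['time'],o['position'],o['force'],o['qpos'].round(1));Tw=T('wrist',o)
im=viewer.snapshot('wrist'); cv2.imwrite('pics/w7.png',im)
E
```

```text
13.1 [563.42174644 186.65460362 127.11945968] [ 0.24224071 -0.62336471  0.39177696] [-32.4  26.   17.7  86.8  -8.2  68.3 129.2]
```

View pics/w7.png

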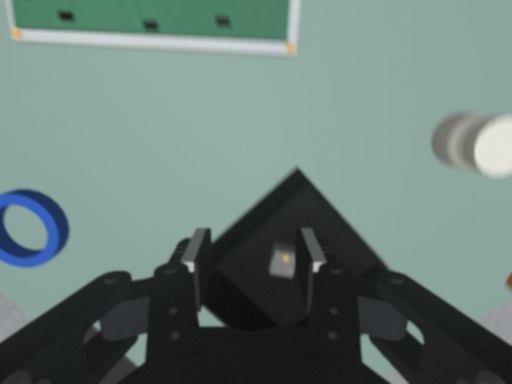

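>>> {"name": "apply_moves", "arguments": {"commands": [[-1.3,-4.25,-1,2,4.2],[-1.3,-4.25,-1,2,4.2],[-1.3,-4.25,-1,2,4.2],[-1.3,-4.25,-1,2,4.2],[-1.3,-4.25,-1,2,4.2],[-1.3,-4.2,-1,2.2,4.2],[0,0,-1,0,4.2],[0,0,0,0,4.2],[0,0,0,0,4.2],[0,0,0,0,4.2]]}}

```text
time: 14.4
position: [485.8, -66.0, 55.9]
ee_rot: [[-0.428, -0.904, 0.001], [-0.904, 0.428, 0.0], [-0.001, -0.001, -1.0]]
force: [-0.4, 0.6, 0.7]
finger_gap: 42.2
```

```bash
python3 - <<'E'
from h import *
o=bot.get_obs(); print(o['time'],o['position'],o['force'],o['qpos'].round(1));Tw=T('wrist',o)
im=viewer.snapshot('wrist'); cv2.imwrite('pics/w8.png',im)
cv2.imwrite('pics/w8z.png',cv2.resize(im[140:300,170:340],None,fx=4.5,fy=3.7,interpolation=cv2.INTER_CUBIC))
print(spot('wrist','lump_b_center',Tw))
E
```

```text
14.4 [485.76042059 -66.02090811  55.85839482] [-0.40048495  0.59945283  0.71006568] [-10.5  19.3  20.1 108.1  -8.1  53.9 168. ]
[(0.81, array([481.8, -67.4,  25.8]))]
```

View pics/w8z.png

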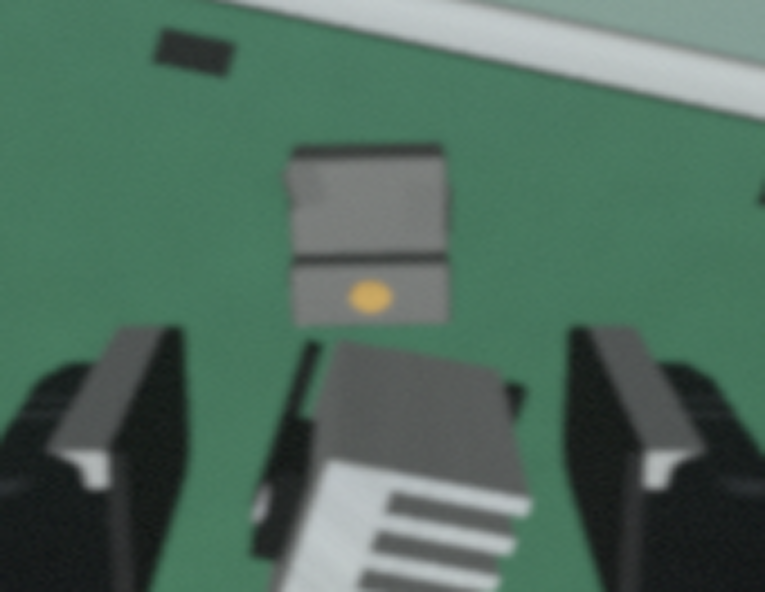

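```bash
python3 - <<'E'
from h import *
o=bot.get_obs();Tw=T('wrist',o);R=o['ee_rot'];p=o['position']
for px,z in (((293,158),29),((443,155),29),((296,323),36),((448,322),36)):
    q=[170+px[0]/4.5-.4,140+px[1]/3.7-.4]
    P=ray('wrist',[q],z,Tw)[0]; print(P.round(1),(R.T@(P-p)).round(1))
E
```

```text
[489.  -86.9  29. ] [ 16.9 -11.9  26.7]
[468.4 -77.7  29. ] [17.5 10.6 26.7]
[501.3 -60.1  36. ] [-12.6 -11.5  19.7]
[480.4 -50.4  36. ] [-12.4  11.4  19.7]
```

>>> {"name": "apply_moves", "arguments": {"commands": [[0,0,-2,0,4.2],[0,0,-2,0,4.2],[0,0,-1.5,0,4.2],[0,0,-1,0,4.2],[0,0,0,0,4.2],[0,0,0,0,1.5],[0,0,0,0,1.5],[0,0,0,0,1.5],[0,0,0,0,1.5],[0,0,2,0,1.5]], "force": 40}}

```text
time: 15.75
position: [483.0, -67.0, 9.3]
ee_rot: [[-0.431, -0.903, -0.004], [-0.903, 0.431, 0.0], [0.001, 0.004, -1.0]]
force: [0.1, -0.4, 0.6]
finger_gap: 22.4
```

>>> {"name": "apply_moves", "arguments": {"commands": [[0,0,4,0,1.5],[0,0,4,0,1.5],[0.6,3.2,2,-5,1.5],[1.4,4.5,0,-5,1.5],[1.4,4.5,0,-5,1.5],[1.4,4.5,0,-5,1.5],[1.4,4.5,0,-5,1.5],[1.4,4.5,0,-5,1.5],[1.4,4.5,0,-5,1.5],[1.4,4.5,0,-5,1.5]]}}

```text
time: 17.0
position: [588.8, 281.0, 109.8]
ee_rot: [[-0.911, -0.412, -0.001], [-0.412, 0.911, -0.001], [0.001, -0.0, -1.0]]
force: [0.1, 0.4, -0.2]
finger_gap: 22.7
```

>>> {"name": "apply_moves", "arguments": {"commands": [[0,0,0,0,1.5],[0,0,-4,0,1.5],[0,0,-4,0,1.5],[0,0,0,0,1.5],[0,0,0,0,4.2],[0,0,0,0,4.2],[0,0,0,0,4.2],[0,0,4,0,5.8],[0,0,4,0,5.8],[-1,-4,2,-6,5.8]]}}

```text
time: 18.25
position: [580.2, 244.9, 133.9]
ee_rot: [[-0.947, -0.322, 0.006], [-0.322, 0.947, 0.006], [-0.007, 0.004, -1.0]]
force: [1.3, -0.1, 0.1]
finger_gap: 58.2
```

```bash
python3 - <<'E'
from h import *
o=bot.get_obs(); print(o['time'],o['position'],o['force'],o['qpos'].round(1));Tw=T('wrist',o)
im=viewer.snapshot('wrist'); cv2.imwrite('pics/w9.png',im)
E
```

```text
18.25 [580.20529529 244.94098763 133.85887041] [ 1.34599503 -0.11344606  0.14696001] [-38.7  30.2  22.1  80.2 -11.7  71.4  93.1]
```

View pics/w9.png

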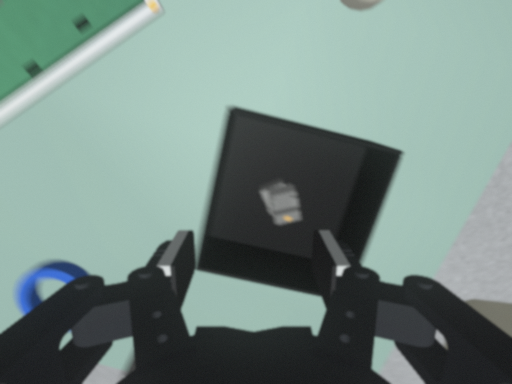

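```bash
python3 - <<'E'
from h import *
im=cv2.imread('pics/w9.png')[100:300,190:410]
cv2.imwrite('pics/w9z.png',np.clip(cv2.resize(im,None,fx=3.6,fy=3,interpolation=cv2.INTER_CUBIC).astype(float)*2,0,255).astype(np.uint8))
m=viewer.outline_of('wrist','lump_a_center')
print([(d['conf'],d['pixels'].sum(),np.argwhere(d['pixels']).mean(0)) for d in m])
E
```

```text
[(0.51, np.int64(340), array([193.40588235, 271.77647059]))]
```

View pics/w9z.png

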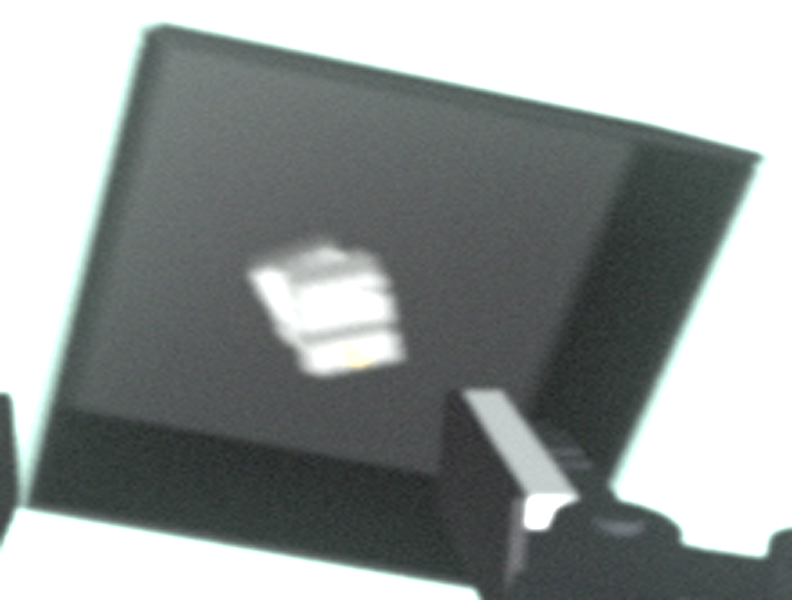

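>>> {"name": "apply_moves", "arguments": {"commands": [[-1.1,-3.8,-0.5,-8.4,5.8],[-1.1,-3.8,-0.5,-8.4,5.8],[-1.1,-3.8,-1,-8.4,5.8],[-1.1,-3.8,-1,-8.4,5.8],[-1.1,-3.8,-1,-8.4,5.8],[-1,-3.8,-1,-8.4,5.8],[-1,-3.5,-1,-8.4,5.8],[0,0,0,0,5.8],[0,0,0,0,5.8],[0,0,0,0,5.8]], "force": 20}}

```text
time: 19.6
position: [504.8, -21.5, 70.7]
ee_rot: [[-0.765, 0.644, 0.001], [0.644, 0.765, 0.001], [-0.0, 0.001, -1.0]]
force: [-0.1, 0.2, -0.2]
finger_gap: 58.2
```

```bash
python3 - <<'E'
from h import *
o=bot.get_obs(); print(o['time'],o['position'],o['force'],o['qpos'].round(1),np.degrees(np.arctan2(o['ee_rot'][1,1],o['ee_rot'][0,1])));Tw=T('wrist',o)
im=viewer.snapshot('wrist'); cv2.imwrite('pics/w10.png',im)
cv2.imwrite('pics/w10z.png',cv2.resize(im[90:260,160:350],None,fx=4,fy=3.5,interpolation=cv2.INTER_CUBIC))
print(spot('wrist','module_center',Tw))
E
```

```text
19.6 [504.76255633 -21.51413836  70.74191269] [-0.11420683  0.20263955 -0.19420979] [-29.8  22.4  38.9 105.4 -16.5  57.9  65.8] 49.8902088620149
[(0.88, array([501.6, -22.8,  43.6]))]
```

View pics/w10z.png

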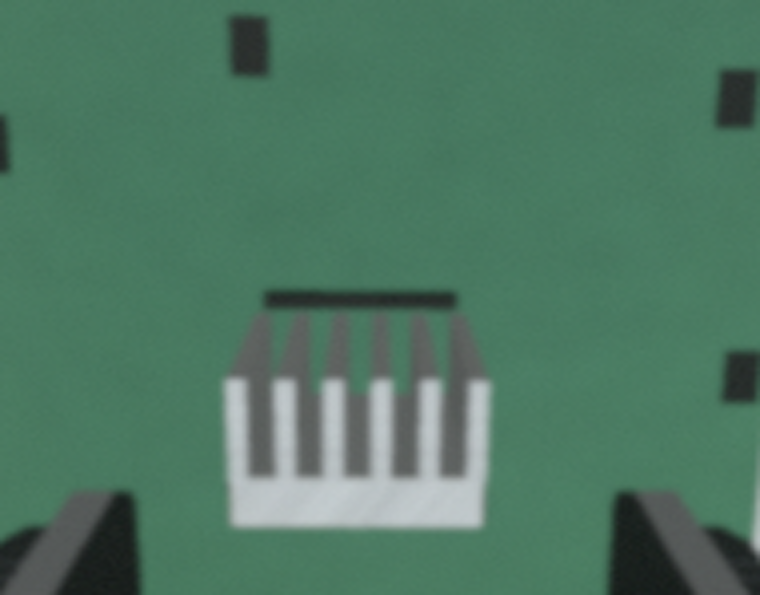

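```bash
python3 - <<'E'
from h import *
o=bot.get_obs();Tw=T('wrist',o);R=o['ee_rot'];p=o['position']
for px in ((224,378),(490,380),(484,527),(231,527)):
    q=[160+px[0]/4-.4,90+px[1]/3.5-.4]
    P=ray('wrist',[q],66,Tw)[0]; print(P.round(1),(R.T@(P-p)).round(1))
E
```

```text
[479.3 -30.2  66. ] [ 13.9 -22.6   4.6]
[505.8   0.6  66. ] [13.5 18.1  4.6]
[527.  -17.6  66. ] [-14.4  17.8   4.6]
[501.1 -48.3  66. ] [-14.4 -22.4   4.6]
```

>>> {"name": "apply_moves", "arguments": {"commands": [[0,0,-1.5,0,5.8],[0,0,-2,0,5.8],[0,0,-1.5,0,5.8],[0,0,-1.2,0,5.8],[0,0,0,0,5.8],[0,0,0,0,3],[0,0,0,0,3],[0,0,0,0,3],[0,0,0,0,3],[0,0,0,0,3]], "force": 20}}

```text
time: 20.95
position: [504.4, -23.4, 8.9]
ee_rot: [[-0.763, 0.647, 0.001], [0.647, 0.763, 0.0], [-0.001, 0.001, -1.0]]
force: [-0.6, -0.9, 3.7]
finger_gap: 39.9
```

```bash
python3 - <<'E'
from h import *
o=bot.get_obs(); print(o['time'],o['position'],o['force'],o['wrist_torque'],o['finger_gap']);Tw=T('wrist',o)
im=viewer.snapshot('wrist'); cv2.imwrite('pics/w11.png',im)
E
```

```text
20.95 [504.38684264 -23.35836983   8.86828665] [-0.5538242  -0.94819564  3.65458057] [-0.08100411  0.08095441 -0.01065958] 39.94065222825245
```

View pics/w11.png

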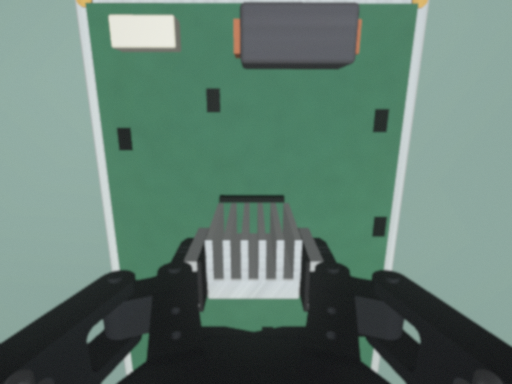

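>>> {"name": "apply_moves", "arguments": {"commands": [[-0.25,0.21,0.1,0,3],[-0.25,0.21,0.1,0,3],[-0.25,0.21,0.05,0,3],[-0.25,0.21,0,0,3],[-0.25,0.21,0,0,3],[-0.25,0.21,-0.05,0,3],[0,0,0,0,3],[0,0,0,0,3],[0,0,0,0,3],[0,0,0,0,3]], "force": 20}}

```text
time: 22.25
position: [492.7, -13.8, 12.0]
ee_rot: [[-0.762, 0.648, 0.008], [0.648, 0.762, -0.004], [-0.009, 0.002, -1.0]]
force: [3.4, -4.8, 2.3]
finger_gap: 40.1
```

```bash
python3 - <<'E'
from h import *
o=bot.get_obs(); print(o['time'],o['position'],o['force'],o['wrist_torque'],o['finger_gap'],o['ee_rot'].round(3));Tw=T('wrist',o)
im=viewer.snapshot('wrist'); cv2.imwrite('pics/w12.png',im)
E
```

```text
22.25 [492.69862451 -13.78990184  12.01452957] [ 3.43859684 -4.77862835  2.34406415] [-1.16489379 -0.95459162  0.02727417] 40.103036045229594 [[-0.762  0.648  0.008]
 [ 0.648  0.762 -0.004]
 [-0.009  0.002 -1.   ]]
```

View pics/w12.png

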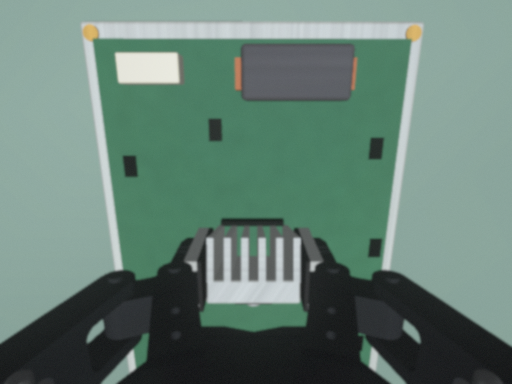

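>>> {"name": "apply_moves", "arguments": {"commands": [[-0.19,0.16,0,0,3],[-0.19,0.16,-0.05,0,3],[0,0,0,0,3],[0,0,0,0,3],[0,0,0,0,3],[0,0,0,0,3],[0,0,0,0,3],[0,0,0,0,3],[0,0,0,0,3],[0,0,0,0,3]], "force": 20}}

```text
time: 23.55
position: [489.2, -10.7, 11.7]
ee_rot: [[-0.762, 0.648, 0.008], [0.648, 0.762, -0.004], [-0.009, 0.002, -1.0]]
force: [4.3, -4.5, 3.3]
finger_gap: 39.6
```

```bash
python3 - <<'E'
from h import *
o=bot.get_obs(); print(o['time'],o['position'],o['force'],o['wrist_torque'],o['finger_gap'],o['ee_rot'].round(3));Tw=T('wrist',o)
im=viewer.snapshot('wrist'); cv2.imwrite('pics/w13.png',im)
cv2.imwrite('pics/w13z.png',cv2.resize(im[205:315,190:320],None,fx=6,fy=5.4,interpolation=cv2.INTER_CUBIC))
im=viewer.snapshot('scene'); c=proj('scene',[o['position']])[0].astype(int)
cv2.imwrite('pics/s13z.png',cv2.resize(im[c[1]-50:c[1]+30,c[0]-50:c[0]+50],None,fx=7,fy=7,interpolation=cv2.INTER_CUBIC))
E
```

```text
23.55 [489.16299791 -10.7109437   11.73330033] [ 4.31070096 -4.45052217  3.3251111 ] [-1.14684645 -0.93299601  0.01594818] 39.55366484304117 [[-0.762  0.648  0.008]
 [ 0.648  0.762 -0.004]
 [-0.009  0.002 -1.   ]]
```

View pics/w13z.png

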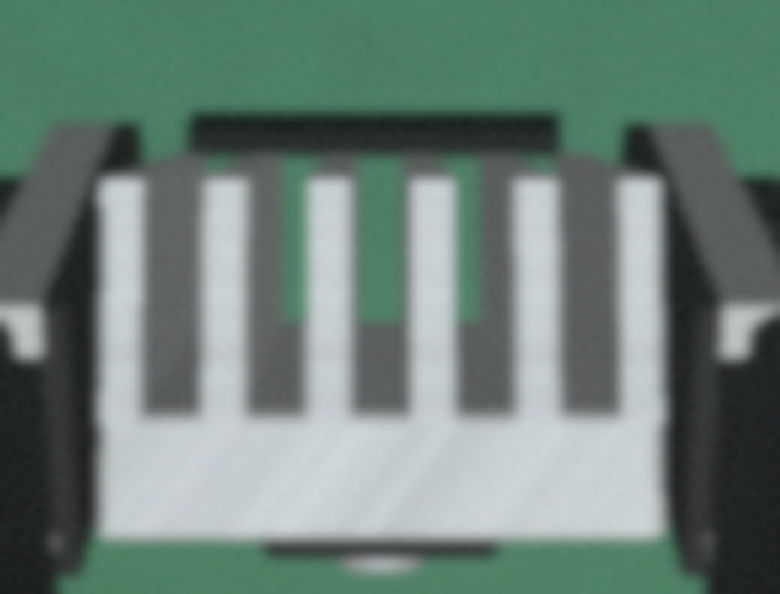

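View pics/s13z.png

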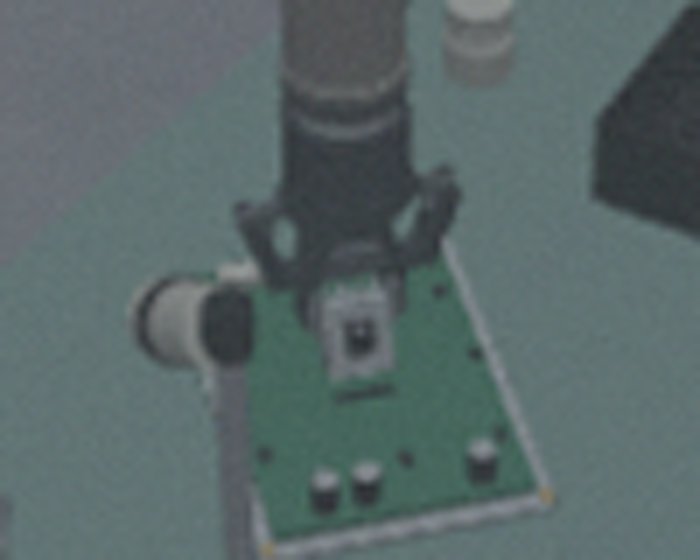

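```bash
cat > fit.py <<'E'
from h import *
from scipy.optimize import least_squares
def pose(par,R,p):
    th,x,z,y,ps=par[:5]; t=np.radians(th); s=np.radians(ps)
    # module axes in tool: x_m=-tool x, y_m=+tool y?, z_m=-tool z
    # rotated back by th: zm tilts toward tool +x
    zm=np.array([np.sin(t),0,-np.cos(t)]); xm=np.array([-np.cos(t),0,-np.sin(t)]); 
    Rz=cv2.Rodrigues(np.array([0,0,s]))[0]; zm=Rz@zm; xm=Rz@xm; ym=np.cross(zm,xm)
    A=np.c_[xm,ym,zm]; return R@A, p+R@np.array([x,y,z])
def fit(pts,px,R,p,Tw,bt=None,x0=(20,0,-40,0,0)):
    pts=np.array(pts,float);px=np.array(px,float)
    def f(q):
        A,c=pose(q,R,p); P=pts.copy(); P[np.isnan(P)]=q[5]
        return (proj('wrist',c+P@A.T,Tw)-px).ravel()
    r=least_squares(f,[*x0,5.]); 
    s2=2*r.cost/(len(r.fun)-6); cov=np.linalg.inv(r.jac.T@r.jac)*s2
    return r.x,np.sqrt(np.diag(cov)),r.fun
E
python3 - <<'E'
from fit import *
o=bot.get_obs();Tw=T('wrist',o);R=o['ee_rot'];p=o['position']
n=np.nan
# ym = zm x xm: check sign -> image right is tool +y
A,c=pose((0,0,0,0,0),R,p); print('ym in tool',(R.T@A[:,1]).round(2))
sg=np.sign((R.T@A[:,1])[1])
L,Rr=-20*sg,20*sg
pts=[[14,L,25],[14,Rr,25],[-14,L,25],[-14,Rr,25],[n,L,25],[n,Rr,25]]
px=[(98,540),(665,540),(98,175),(665,175),(98,412),(665,412)]
# inner fin bottoms
for th0 in (20,):
  q=np.array(px,float)/[6,5.4]+[190,205]-.4
  x,s,f=fit(pts,q,R,p,Tw); print(x.round(2),s.round(2)); print(f.round(2))
E
```

```text
ym in tool [-0.  1.  0.]
[ 1.869e+01 -7.170e+00 -3.499e+01  4.200e-01 -3.000e-02  4.280e+00] [1.21 0.58 0.28 0.06 0.15 0.12]
[-0.36 -0.24  0.37 -0.23  0.2   0.24 -0.21  0.23 -0.16 -0.    0.17  0.  ]
```

```bash
cat >> fit.py <<'E'
def fit2(pts,px,rows,R,p,Tw,x0=(20,-5,-35,0,0,4.3),zoff=0):
    # rows: list of (point, row)
    pts=np.array(pts,float);px=np.array(px,float)
    rp=np.array([r[0] for r in rows],float); rr=np.array([r[1] for r in rows])
    def f(q):
        A,c=pose(q,R,p); P=pts.copy(); P[np.isnan(P)]=q[5]; Q=rp.copy(); Q[np.isnan(Q)]=q[5]
        return np.r_[(proj('wrist',c+P@A.T,Tw)-px).ravel(),proj('wrist',c+Q@A.T,Tw)[:,1]-rr]
    r=least_squares(f,x0); s2=2*r.cost/(len(r.fun)-6); cov=np.linalg.inv(r.jac.T@r.jac)*s2
    return r.x,np.sqrt(np.diag(cov)),r.fun
E
python3 - <<'E'
from fit import *
o=bot.get_obs();Tw=T('wrist',o);R=o['ee_rot'];p=o['position'];n=np.nan
pts=[[14,-20,25],[14,20,25],[-14,-20,25],[-14,20,25],[n,-20,25],[n,20,25]]
q=np.array([(98,540),(665,540),(98,175),(665,175),(98,412),(665,412)],float)/[6,5.4]+[190,205]-.4
rows=[([-14,-3,-25],157/5.4+204.6),([-14,3,-25],157/5.4+204.6),([n,0,-25],322/5.4+204.6)]
x,s,f=fit2(pts,q,rows,R,p,Tw); print(x.round(2),s.round(2)); print(f.round(2))
A,c=pose(x,R,p); print('tilt of x axis',np.degrees(np.arcsin(A[2,0])),c)
print('rear bottom',(c+A@[-14,0,-25]).round(1))
E
```

```text
[ 2.166e+01 -8.600e+00 -3.501e+01  4.200e-01 -3.000e-02  4.210e+00] [0.2  0.23 0.39 0.08 0.22 0.15]
[-0.46  0.07  0.46  0.08  0.63  0.16 -0.64  0.16 -0.07 -0.19  0.07 -0.18
 -0.33 -0.33  0.51]
tilt of x axis 22.179897887583817 [495.65106293 -15.84509507  46.79053152]
rear bottom [493.  -13.5  18.4]
```

>>> {"name": "apply_moves", "arguments": {"commands": [[-0.2,0.17,0,0,3],[-0.2,0.17,-0.05,0,3],[-0.21,0.18,-0.05,0,3],[0,0,0,0,3],[0,0,0,0,3],[0,0,0,0,3],[0,0,0,0,3],[0,0,0,0,3],[0,0,0,0,3],[0,0,0,0,3]], "force": 20}}

```text
time: 24.9
position: [482.4, -5.0, 10.3]
ee_rot: [[-0.762, 0.648, 0.007], [0.648, 0.762, -0.004], [-0.008, 0.002, -1.0]]
force: [3.3, -4.8, 2.3]
finger_gap: 39.6
```

```bash
python3 - <<'E'
from h import *
o=bot.get_obs(); print(o['time'],o['position'],o['force'],o['wrist_torque'],o['finger_gap'],o['ee_rot'].round(3));Tw=T('wrist',o)
im=viewer.snapshot('wrist'); cv2.imwrite('pics/w14.png',im)
cv2.imwrite('pics/w14z.png',cv2.resize(im[205:315,190:320],None,fx=6,fy=5.4,interpolation=cv2.INTER_CUBIC))
E
```

```text
24.9 [482.37537647  -4.98174162  10.26080197] [ 3.33270855 -4.78851937  2.32436954] [-1.11404389 -0.85492448 -0.06492452] 39.59084788654492 [[-0.762  0.648  0.007]
 [ 0.648  0.762 -0.004]
 [-0.008  0.002 -1.   ]]
```

View pics/w14z.png

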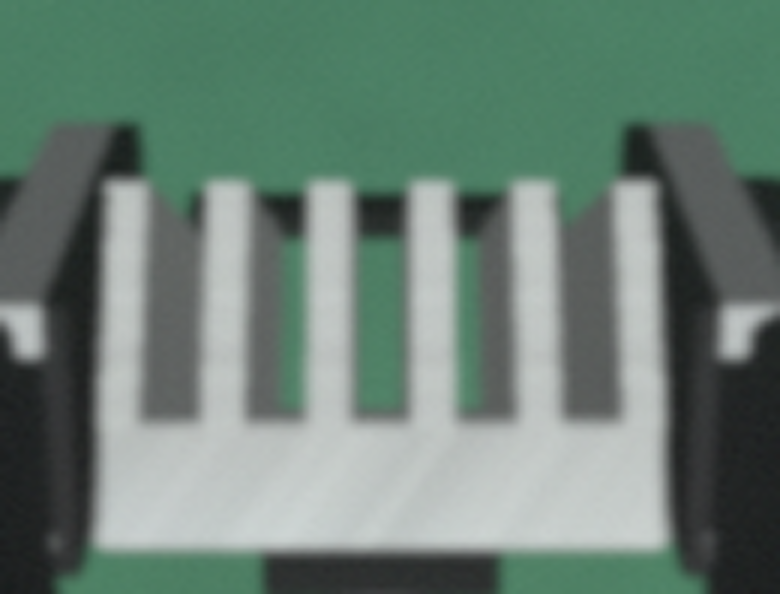

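```bash
python3 - <<'E'
from fit import *
o=bot.get_obs();Tw=T('wrist',o);R=o['ee_rot'];p=o['position'];n=4.2
pts=[[14,-20,25],[14,20,25],[-14,-20,25],[-14,20,25],[n,-20,25],[n,20,25]]
q=np.array([(94,549),(668,549),(104,180),(660,180),(97,418),(667,418)],float)/[6,5.4]+[190,205]-.4
rows=[([n,0,-25],409/5.4+204.6)]
for rw in (rows,rows*4):
  x,s,f=fit2(pts,q,rw,R,p,Tw); print(x.round(2)); print(f.round(2))
  A,c=pose(x,R,p); print('tilt of x axis',np.degrees(np.arcsin(A[2,0])),c,'rear bottom',(c+A@[-14,0,-25]).round(1))
E
```

```text
Traceback (most recent call last):
  File "fit.py", line 25, in fit2
    r=least_squares(f,x0); s2=2*r.cost/(len(r.fun)-6); cov=np.linalg.inv(r.jac.T@r.jac)*s2
                                                           ~~~~~~~~~~~~~^^^^^^^^^^^^^^^
numpy.linalg.LinAlgError: Singular matrix
```

```bash
sed -i 's/np.linalg.inv(r.jac.T@r.jac)/np.linalg.pinv(r.jac.T@r.jac)/' fit.py; python3 - <<'E'
from fit import *
o=bot.get_obs();Tw=T('wrist',o);R=o['ee_rot'];p=o['position'];n=4.2
pts=[[14,-20,25],[14,20,25],[-14,-20,25],[-14,20,25],[n,-20,25],[n,20,25]]
q=np.array([(94,549),(668,549),(104,180),(660,180),(97,418),(667,418)],float)/[6,5.4]+[190,205]-.4
rows=[([n,0,-25],409/5.4+204.6)]
for rw in (rows,rows*4):
  x,s,f=fit2(pts,q,rw,R,p,Tw); print(x.round(2),s.round(2)); print(f.round(2))
  A,c=pose(x,R,p); print('tilt of x axis',np.degrees(np.arcsin(A[2,0])),c,'rear bottom',(c+A@[-14,0,-25]).round(1))
E
```

```text
[ 31.21 -12.76 -36.76   0.43   0.     4.3 ] [0.37 0.32 0.47 0.11 0.27 0.  ]
[-0.57  0.14  0.76  0.2   0.55  0.24 -0.63  0.29 -0.06 -0.39 -0.06 -0.34
 -0.17]
tilt of x axis 31.654122099113657 [492.13613056 -12.78407417  47.1312584 ] rear bottom [493.1 -13.5  18.5]
[ 31.29 -12.79 -36.78   0.43   0.     4.3 ] [0.17 0.25 0.39 0.09 0.22 0.  ]
[-0.57  0.14  0.76  0.2   0.56  0.24 -0.64  0.29 -0.06 -0.4  -0.06 -0.34
 -0.04 -0.04 -0.04 -0.04]
tilt of x axis 31.736178609518973 [492.15906644 -12.8036227   47.14814081] rear bottom [493.1 -13.6  18.5]
```

>>> {"name": "apply_moves", "arguments": {"commands": [[0,0,0,0,3],[0,0,0,0,3],[0,0,0.5,0,3],[0,0,1,0,3],[0,0,2,0,3],[0,0,4,0,3],[0,0,5,0,3],[0,0,5,0,3],[0,0,5,0,3],[0,0,2.5,0,3]], "force": 70}}

```text
time: 26.2
position: [478.7, -1.7, 261.6]
ee_rot: [[-0.763, 0.646, 0.002], [0.646, 0.763, 0.002], [-0.0, 0.003, -1.0]]
force: [1.4, -0.3, -1.7]
finger_gap: 38.7
```

```bash
python3 - <<'E'
from h import *
o=bot.get_obs(); print(o['time'],o['position'],o['force'],o['qpos'].round(1),o['finger_gap'],o['ee_rot'].round(3));Tw=T('wrist',o)
im=viewer.snapshot('wrist'); cv2.imwrite('pics/w15.png',im)
cv2.imwrite('pics/w15z.png',cv2.resize(im[205:315,190:320],None,fx=6,fy=5.4,interpolation=cv2.INTER_CUBIC))
for n in ('top','scene'):
  im=viewer.snapshot(n); cv2.imwrite(f'pics/{n}15.png',im)
  for t in ('camera_head','camera_stand','module_center','module_face'): print(n,t,spot(n,t,T(n)))
im=cv2.imread('pics/top15.png')[140:210,310:390]; cv2.imwrite('pics/top15z.png',cv2.resize(im,None,fx=9,fy=8,interpolation=cv2.INTER_CUBIC))
im=cv2.imread('pics/scene15.png')[190:305,190:260]; cv2.imwrite('pics/scene15z.png',cv2.resize(im,None,fx=5,fy=5,interpolation=cv2.INTER_CUBIC))
E
```

```text
26.2 [478.71932382  -1.74019373 261.63015965] [ 1.40606037 -0.32320832 -1.68847491] [-38.7   8.8  42.9  91.9  -6.2  81.5  54.5] 38.70434825749282 [[-0.763  0.646  0.002]
 [ 0.646  0.763  0.002]
 [-0.     0.003 -1.   ]]
top camera_head [(0.52, array([ 572. , -286.5,  310.3]))]
top camera_stand [(0.6, array([ 6.316e+02, -2.962e+02, -4.000e-01]))]
top module_center [(0.56, array([ 401.7, -256. ,    1.2]))]
top module_face [(0.66, array([ 3.432e+02,  4.477e+02, -4.000e-01]))]
scene camera_head []
scene camera_stand []
scene module_center []
scene module_face []
```

View pics/w15z.png

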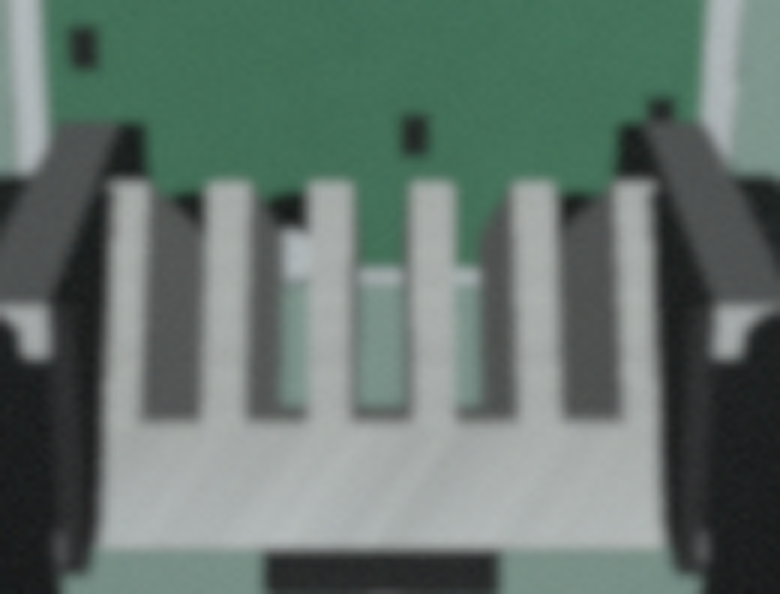

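View pics/top15z.png

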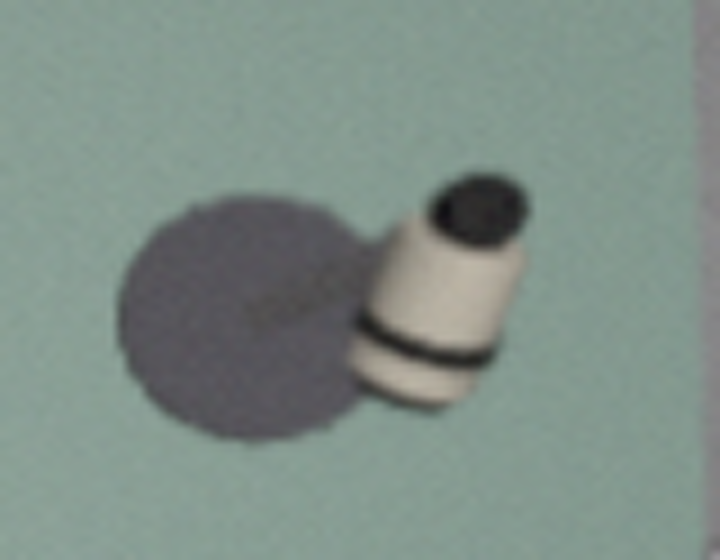

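View pics/scene15z.png

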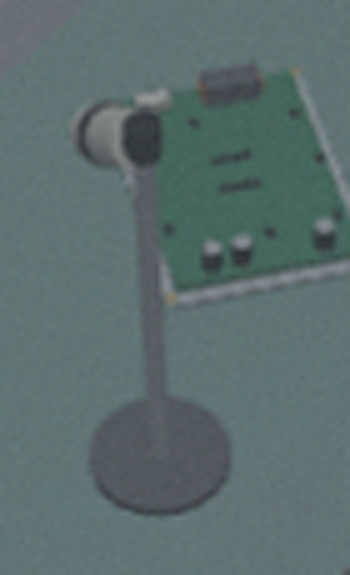

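```bash
cat > cam.py <<'E'
from h import *
def model(sx,sy,psi):
    c,s=np.cos(psi),np.sin(psi); L=np.array([sx+60*c,sy+60*s,305.])
    X=np.array([c*np.cos(np.pi/6),s*np.cos(np.pi/6),-.5]); Y=np.cross([0,0,1],X); Y/=np.linalg.norm(Y); Z=np.cross(X,Y)
    return L,X,Y,Z
def circ(c,a,b,r): t=np.linspace(0,2*np.pi,40); return c+r*(np.cos(t)[:,None]*a+np.sin(t)[:,None]*b)
E
python3 - <<'E'
from cam import *
from scipy.optimize import least_squares
obs={'top':((310+256/9-.4,140+318/8-.4),(310+480/9-.4,140+211/8-.4)),'scene':((190+160/5-.4,190+452/5-.4),(190+143/5-.4,190+138/5-.4))}
def f(q,full=False,which=('top','scene')):
    L,X,Y,Z=model(*q); r=[]
    for n in which:
        r.append(proj(n,[[q[0],q[1],12]])[0]-obs[n][0]); r.append(proj(n,[L-73*X])[0]-obs[n][1])
    return np.ravel(r)
for w in (('top',),('top','scene')):
    r=least_squares(f,[632,-298,2.9],kwargs=dict(which=w),x_scale=[1,1,.02]); print(r.x[:2],np.degrees(r.x[2]),r.fun.round(2),model(*r.x)[0])
q=r.x
for n,(x0,y0,w,h,fx,fy) in dict(top=(310,140,80,70,9,8),scene=(190,190,70,115,8,5)).items():
    im=cv2.imread(f'pics/{n}15.png'); z=cv2.resize(im[y0:y0+h,x0:x0+w],None,fx=fx,fy=fy,interpolation=cv2.INTER_CUBIC)
    L,X,Y,Z=model(*q)
    for C,col in ((circ(L,Y,Z,21),(0,0,255)),(circ(L-73*X,Y,Z,21),(0,255,255)),(circ(np.array([q[0],q[1],12.]),np.eye(3)[0],np.eye(3)[1],55),(255,0,0))):
        u=(proj(n,C)+.5-[x0,y0])*[fx,fy]; cv2.polylines(z,[u.astype(np.int32)],True,col,1)
    cv2.imwrite(f'pics/ov_{n}.png',z)
E
```

```text
[ 629.82927751 -297.80865079] 105.26126133324456 [-0.05  0.01  0.04 -0.01] [ 614.03602737 -239.92451437  305.        ]
[ 628.29813082 -298.59586301] 118.22073168641857 [ 0.18  0.45  0.23  0.3   0.56 -0.43  0.42  0.59] [ 599.92595353 -245.72791851  305.        ]
```

View pics/ov_top.png

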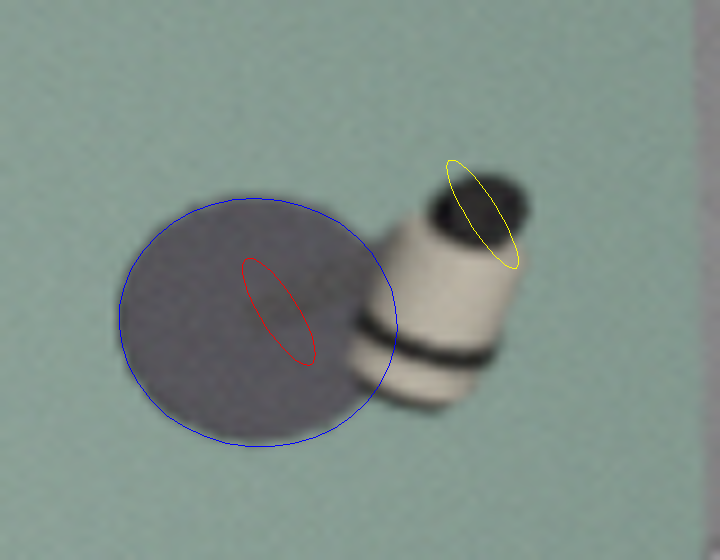

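View pics/ov_scene.png

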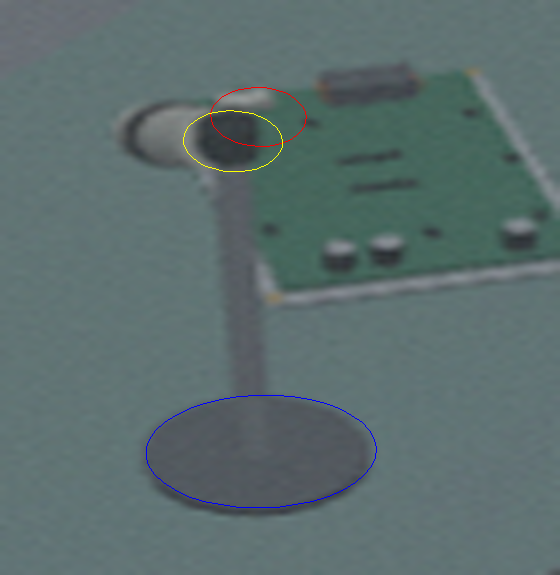

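```bash
python3 - <<'E'
from cam import *
n='top';x0,y0,w,h,fx,fy=335,140,45,60,8,8
rows=[]
for sy in (-298,):
  tiles=[]
  for psi in (160,170,180):
    im=cv2.imread(f'pics/{n}15.png'); z=cv2.resize(im[y0:y0+h,x0:x0+w],None,fx=6,fy=6,interpolation=cv2.INTER_CUBIC)
    L,X,Y,Z=model(630,-298,np.radians(psi))
    for C,col in ((circ(L,Y,Z,21),(0,0,255)),(circ(L-73*X,Y,Z,21),(0,255,255))):
        u=(proj(n,C)+.5-[x0,y0])*6; cv2.polylines(z,[u.astype(np.int32)],True,col,1)
    tiles.append(z)
  cv2.imwrite('pics/ov2.png',np.hstack(tiles))
n='scene';x0,y0=195,195;tiles=[]
for psi in (160,170,180):
    im=cv2.imread(f'pics/{n}15.png'); z=cv2.resize(im[y0:y0+40,x0:x0+40],None,fx=6.5,fy=6.5,interpolation=cv2.INTER_CUBIC)
    L,X,Y,Z=model(630,-298,np.radians(psi))
    for C,col in ((circ(L,Y,Z,21),(0,0,255)),(circ(L-73*X,Y,Z,21),(0,255,255))):
        u=(proj(n,C)+.5-[x0,y0])*6.5; cv2.polylines(z,[u.astype(np.int32)],True,col,1)
    tiles.append(z)
cv2.imwrite('pics/ov3.png',np.hstack(tiles))
E
```

```text
(no output)
```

View pics/ov2.png

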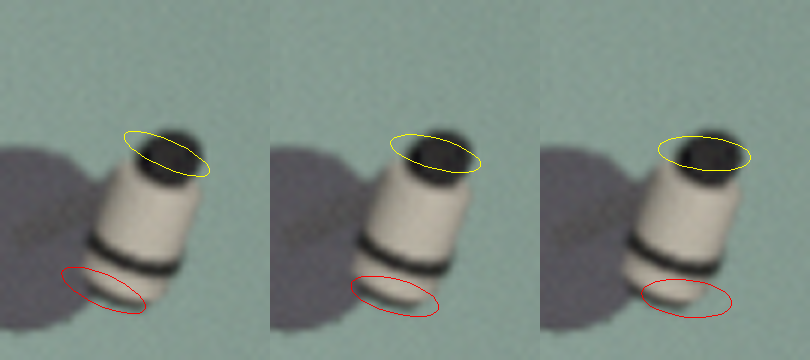

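View pics/ov3.png

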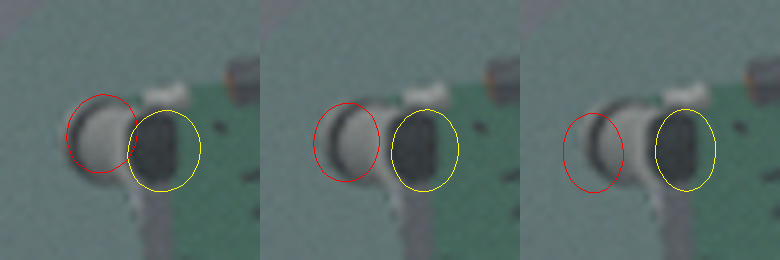

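>>> {"name": "apply_moves", "arguments": {"commands": [[-0.4,-3.7,1.7,-7.5,3],[-0.4,-3.7,1.7,-7.5,3],[-0.4,-3.7,1.7,-7.5,3],[-0.4,-3.7,1.7,-7.5,3],[-0.4,-3.7,1.7,-7.5,3],[-0.4,-3.7,1.7,-7.5,3],[-0.4,-3.7,1.7,-7.5,3],[0,-3.7,1.7,-7.5,3],[0,0,0,0,3],[0,0,0,0,3]], "force": 70}}

```text
time: 28.0
position: [451.3, -297.6, 394.2]
ee_rot: [[0.178, 0.984, -0.001], [0.984, -0.178, 0.001], [0.001, -0.001, -1.0]]
force: [0.0, 0.8, -2.2]
finger_gap: 39.0
```

```bash
python3 - <<'E'
from h import *
import pickle
o=bot.get_obs(); print(o['time'],o['position'],o['force'],o['qpos'].round(1),o['finger_gap'],o['ee_rot'].round(3));Tw=T('wrist',o)
im=viewer.snapshot('wrist'); cv2.imwrite('pics/w16.png',im); np.save('Tw16.npy',Tw)
for t in ('camera_head','camera_stand','module_center'): print(t,spot('wrist',t,Tw))
E
```

```text
28.0 [ 451.29976313 -297.57657121  394.22070809] [ 0.02956663  0.75663586 -2.17049902] [ -6.   22.5  61.1  63.7 -20.2 104.1  37.7] 38.97357160493606 [[ 0.178  0.984 -0.001]
 [ 0.984 -0.178  0.001]
 [ 0.001 -0.001 -1.   ]]
camera_head [(0.95, array([ 567.1, -283.2,  307.8]))]
camera_stand [(0.85, array([ 628.1, -299.8,    2. ])), (0.3, array([ 351.1, -393. ,    2.5]))]
module_center [(0.7, array([ 445.8, -312.2,  432.8]))]
```

View pics/w16.png

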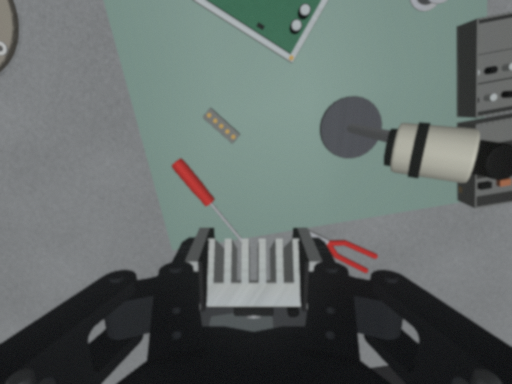

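```bash
cat > ov.py <<'E'
from cam import *
import sys
Tw=np.load('Tw16.npy'); im=cv2.imread('pics/w16.png')
x0,y0,w,h,f=310,85,202,110,3.9
out=[]
sx,sy,ps=map(float,sys.argv[1:4])
z=cv2.resize(im[y0:y0+h,x0:x0+w],None,fx=f,fy=f,interpolation=cv2.INTER_CUBIC)
L,X,Y,Z=model(sx,sy,np.radians(ps))
for C,col in ((circ(L,Y,Z,21),(0,0,255)),(circ(L-73*X,Y,Z,21),(0,255,255)),(circ(np.array([sx,sy,12.]),np.eye(3)[0],np.eye(3)[1],55),(255,0,0))):
    u=(proj('wrist',C,Tw)+.5-[x0,y0])*f; cv2.polylines(z,[u.astype(np.int32)],True,col,1)
cv2.imwrite(sys.argv[4],z); print(L)
E
python3 ov.py 629.5 -298 166 pics/o16a.png
```

```text
[ 571.28225642 -283.48468626  305.        ]
```

View pics/o16a.png

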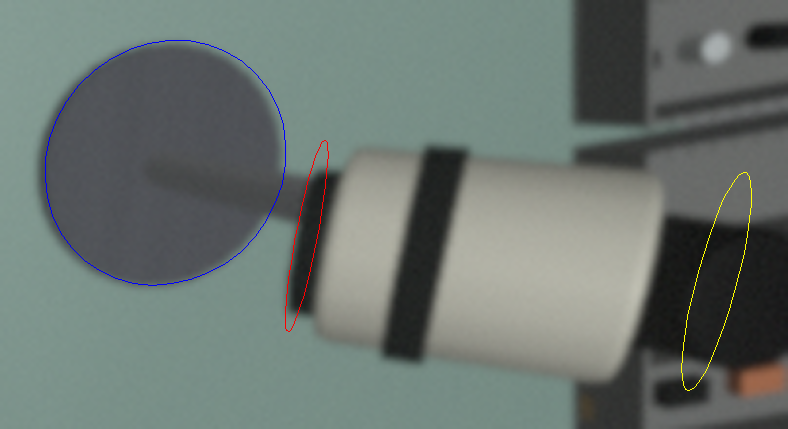

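```bash
python3 - <<'E'
from h import *
im=cv2.imread('pics/w16.png')
z=cv2.resize(im[225:315,195:315],None,fx=6.6,fy=6.6,interpolation=cv2.INTER_CUBIC); cv2.imwrite('pics/w16z.png',z)
E
```

```text
(no output)
```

View pics/w16z.png

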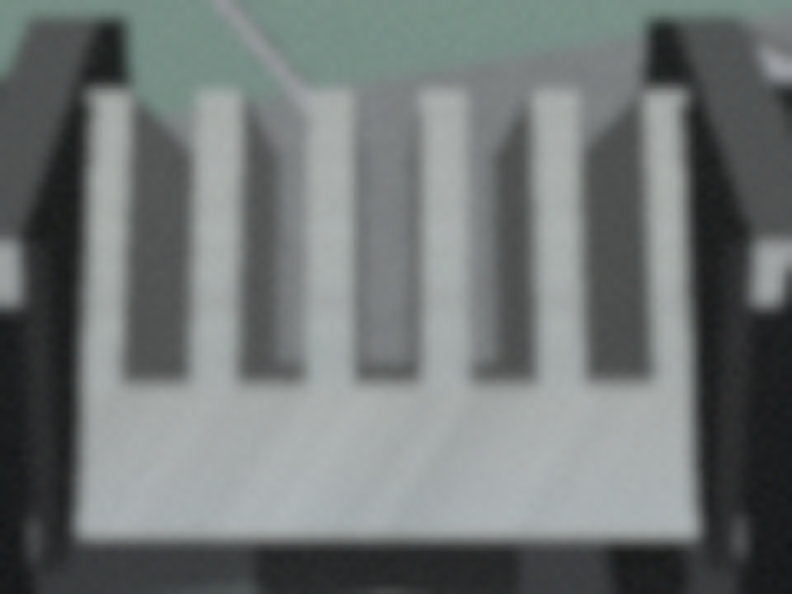

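```bash
cat > goal.py <<'E'
from fit import *
from cam import model
def goal(x,psi,L,o):
    Lm,X,Y,Z=model(0,0,np.radians(psi)); tgt=L+100*X
    # required tool yaw: module x horizontal = -X horizontal
    A,c=pose(x,o['ee_rot'],o['position'])
    cur=np.degrees(np.arctan2(A[1,0],A[0,0])); want=np.degrees(np.arctan2(-X[1],-X[0]))
    dy=(want-cur+180)%360-180
    Rz=cv2.Rodrigues(np.array([0,0,np.radians(dy)]))[0]; R2=Rz@np.array(o['ee_rot'])
    A2,c2=pose(x,R2,np.zeros(3)); face=c2+19*A2[:,0]
    print('tilt',np.degrees(np.arcsin(A2[2,0])),'ang err',np.degrees(np.arccos(-A2[:,0]@X)),'yaw by',dy)
    tcp=tgt-face; print('target face',tgt.round(1),'TCP',tcp.round(1),'shift',(tcp-o['position']).round(1)); return tcp,dy
E
python3 - <<'E'
from goal import *
o=bot.get_obs();Tw=np.load('Tw16.npy');R=o['ee_rot'];p=o['position'];n=4.2
print(p)
pts=[[14,-20,25],[14,20,25],[-14,-20,25],[-14,20,25],[n,-20,25],[n,20,25]]
q=np.array([(74,541),(700,541),(87,88),(690,88),(79,380),(696,380)],float)/6.6+[195,225]-.42
rows=[([n,0,-25],367/6.6+224.58)]*2
x,s,f=fit2(pts,q,rows,R,p,Tw); print(x.round(2),s.round(2)); print(f.round(2)); np.save('x.npy',x)
goal(x,166,np.array([571,-284.7,305]),o)
E
```

```text
[ 451.68591442 -296.60286621  394.53875201]
[ 31.18 -14.36 -35.54  -0.42   0.11   4.3 ] [0.3  0.34 0.52 0.12 0.29 0.  ]
[-0.57 -0.27  0.73 -0.17  0.19  0.69 -0.4   0.76 -0.34 -0.46  0.37 -0.37
 -0.08 -0.08]
tilt 31.093150542088576 ang err 1.0931505420878944 yaw by 86.22110007941865
target face [ 487.  -263.7  255. ] TCP [ 457.3 -255.9  209.7] shift [   5.6   40.7 -184.9]
```

```bash
python3 - <<'E'
from h import *
im=cv2.imread('pics/w11.png')
z=cv2.resize(im[190:310,190:320],None,fx=6,fy=5,interpolation=cv2.INTER_CUBIC); cv2.imwrite('pics/w11z.png',z)
E
```

```text
(no output)
```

View pics/w11z.png

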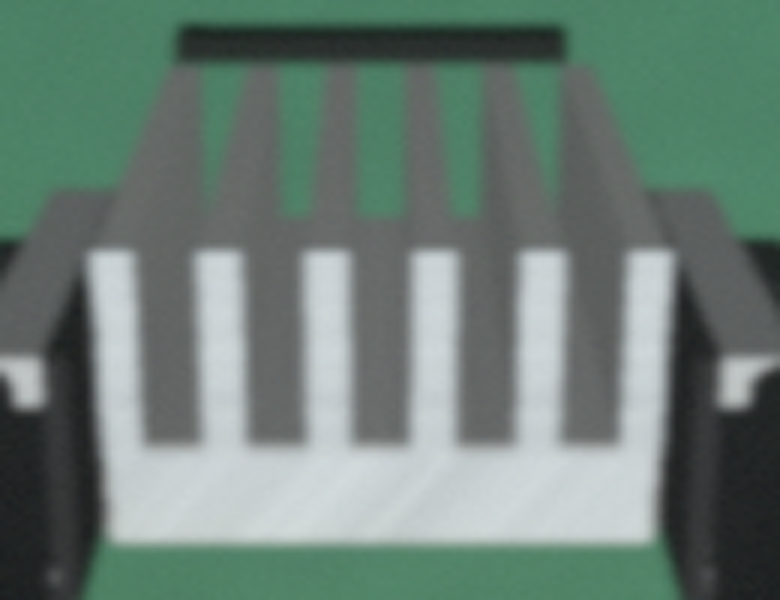

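```bash
python3 - <<'E'
from goal import *
R=np.array([[-0.763,.647,0.001],[.647,.763,0],[-.001,.001,-1]]);U,_,V=np.linalg.svd(R);R=U@V
p=np.array([504.39,-23.36,8.87]); Tt=np.array(viewer.get_calibration('wrist')['T_tool_cam']); W=np.eye(4);W[:3,:3]=R;W[:3,3]=p;Tw=W@Tt
n=4.2
pts=[[14,-20,25],[14,20,25],[-14,-20,25],[-14,20,25],[n,-20,25],[n,20,25]]
cv=lambda a:np.array(a,float)/[6,5]+[190,190]-.42
q=cv([(108,543),(657,543),(88,250),(675,250),(100,445),(665,445)])
rows=[([n,0,-25],217/5+189.6),([-14,0,-25],65/5+189.6)]
def rep(x,f):
  A,c=pose(x,R,p);print(x.round(2),'tilt',np.degrees(np.arcsin(A[2,0])).round(2),'c',c.round(1));print(f.round(2))
x,s,f=fit2(pts,q,rows,R,p,Tw); rep(x,f)
x,s,f=fit2(pts,q,rows[:1]*2,R,p,Tw); rep(x,f)
x,s,f=fit2(pts,q,[([n,0,25],445/5+189.6)],R,p,Tw); rep(x,f)
E
```

```text
[  0.41   0.85 -33.29  -0.25  -0.08   4.3 ] tilt 0.46 c [503.5 -23.   42.2]
[-0.17  0.46  0.12  0.41  0.43 -0.27 -0.28 -0.34  0.24  0.05 -0.34 -0.01
 -0.53  0.18]
[  0.63   0.7  -33.2   -0.25  -0.08   4.3 ] tilt 0.68 c [503.7 -23.1  42.1]
[-0.16  0.51  0.1   0.45  0.49 -0.3  -0.34 -0.38  0.27  0.06 -0.37 -0.
 -0.2  -0.2 ]
[ -1.25   1.81 -33.76  -0.25  -0.08   4.3 ] tilt -1.2 c [502.8 -22.4  42.6]
[-0.22  0.05  0.16  0.    0.08  0.09  0.07  0.01  0.09 -0.02 -0.19 -0.08
 -0.06]
```

>>> {"name": "apply_moves", "arguments": {"commands": [[0.07,0.5,0,9.6,3],[0.07,0.5,0,9.6,3],[0.07,0.5,-1,9.6,3],[0.07,0.5,-2,9.6,3],[0.07,0.5,-2,9.6,3],[0.07,0.5,-2,9.6,3],[0.07,0.5,-2,9.6,3],[0.1,0.62,-2,9.6,3],[0,0,-2,9.4,3],[0,0,-2,0,3]], "force": 70}}

```text
time: 29.45
position: [457.1, -255.7, 244.3]
ee_rot: [[-0.971, 0.24, 0.0], [0.24, 0.971, 0.001], [-0.0, 0.001, -1.0]]
force: [0.3, -0.6, -1.3]
finger_gap: 39.0
```

>>> {"name": "apply_moves", "arguments": {"commands": [[0,0,-1,0,3],[0,0,-1,0,3],[0,0,-1,0,3],[0,0,-0.4,0,3],[0,0,0,0,3],[0,0,0,0,3],[0,0,0,0,3],[0,0,0,0,3],[0,0,0,0,3],[0,0,0,0,3]]}}

```text
time: 30.7
position: [456.9, -257.1, 210.9]
ee_rot: [[-0.97, 0.244, 0.0], [0.244, 0.97, -0.0], [-0.0, 0.0, -1.0]]
force: [-0.2, -0.4, -2.1]
finger_gap: 38.6
```

```bash
python3 - <<'E'
from h import *
o=bot.get_obs(); print(o['time'],o['position'],o['force'],o['qpos'].round(1),o['finger_gap'],o['ee_rot'].round(4));Tw=T('wrist',o)
im=viewer.snapshot('wrist'); cv2.imwrite('pics/w17.png',im); np.save('Tw17.npy',Tw)
z=cv2.resize(im[225:315,195:315],None,fx=6.6,fy=6.6,interpolation=cv2.INTER_CUBIC); cv2.imwrite('pics/w17z.png',z)
for n in('scene','top'):
  im=viewer.snapshot(n);cv2.imwrite(f'pics/{n}17.png',im)
  for t in ('camera_head','module_face','module_center'): print(n,t,spot(n,t,T(n)))
im=cv2.imread('pics/scene17.png')[180:260,170:270]; cv2.imwrite('pics/scene17z.png',cv2.resize(im,None,fx=7,fy=7,interpolation=cv2.INTER_CUBIC))
im=cv2.imread('pics/top17.png')[140:250,290:390]; cv2.imwrite('pics/top17z.png',cv2.resize(im,None,fx=5,fy=5,interpolation=cv2.INTER_CUBIC))
E
```

```text
30.7 [ 456.90674968 -257.12310869  210.92326876] [-0.20047288 -0.42891337 -2.13731842] [ -5.3  17.1  42.4  90.8 -11.8  76.6 114.5] 38.6460960653567 [[-9.698e-01  2.437e-01  1.000e-04]
 [ 2.437e-01  9.698e-01 -0.000e+00]
 [-1.000e-04  0.000e+00 -1.000e+00]]
scene camera_head []
scene module_face []
scene module_center []
top camera_head [(0.72, array([ 577.2, -285.1,  306.9]))]
top module_face [(0.5, array([ 488.2, -266.1,  255.4]))]
top module_center [(0.53, array([ 470.3, -263.3,  249.7]))]
```

View pics/w17z.png

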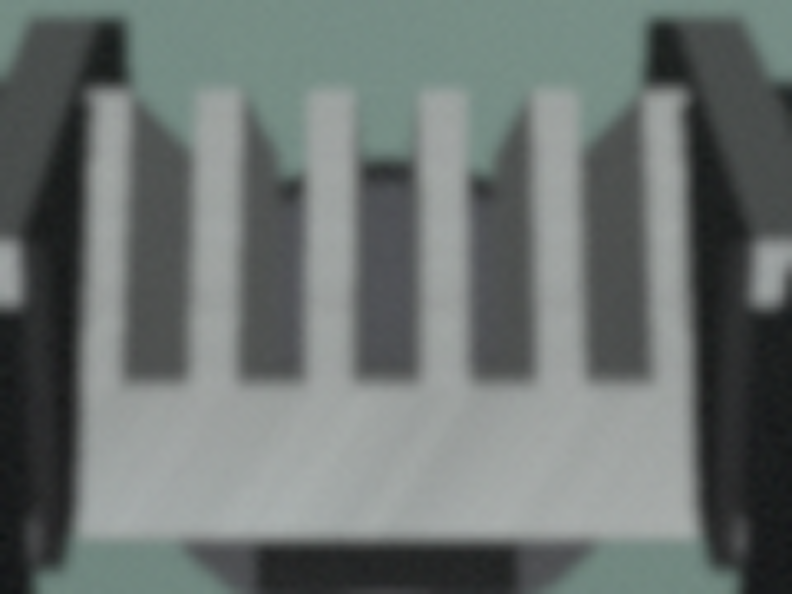

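View pics/scene17z.png

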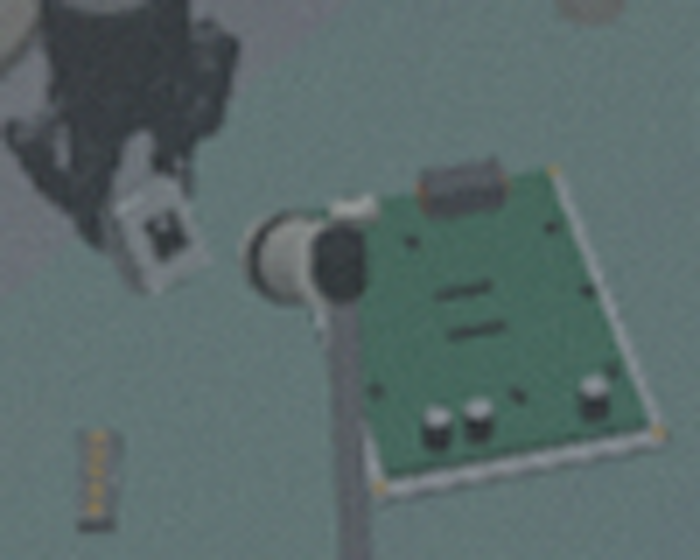

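View pics/top17z.png

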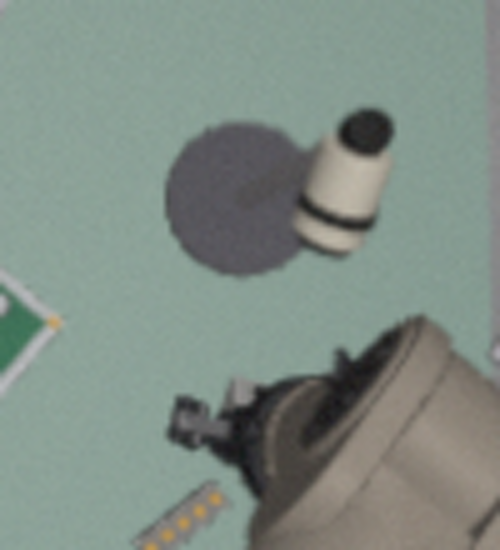

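```bash
python3 - <<'E'
from goal import *
o=bot.get_obs(); print(o['time'],o['position'],o['joint_velocities'].round(2))
x=np.load('x.npy'); x[0]-=.6; x[2]+=1.2   # calibration bias from the upright view
goal(x,166,np.array([571.3,-284.2,305]),o)
A,c=pose(x,o['ee_rot'],o['position']); print('face',c+19*A[:,0])
for n,(x0,y0,w,h,f) in dict(scene=(170,180,100,80,8),top=(310,190,50,60,10)).items():
    im=cv2.imread(f'pics/{n}17.png'); z=cv2.resize(im[y0:y0+h,x0:x0+w],None,fx=f,fy=f,interpolation=cv2.INTER_CUBIC)
    for C,col in (([[14,-20,-25],[14,20,-25],[14,20,25],[14,-20,25]],(0,0,255)),([[-14,-20,25],[-14,20,25],[14,20,25],[14,-20,25]],(0,255,255)),([[19,-9,-1],[19,9,-1],[19,9,1],[19,-9,1]],(255,0,0))):
        u=(proj(n,c+np.array(C)@A.T)+.5-[x0,y0])*f; cv2.polylines(z,[u.astype(np.int32)],True,col,1)
    cv2.imwrite(f'pics/ov17_{n}.png',z[:600])
E
```

```text
31.15 [ 456.88245738 -257.09555507  210.89662772] [ 0.1   0.08 -0.   -0.07  0.02 -0.11  0.06]
tilt 30.575422973034616 ang err 0.5754229730323501 yaw by 0.22181336859048884
target face [ 487.3 -263.2  255. ] TCP [ 457.6 -255.4  211. ] shift [0.7 1.7 0.1]
face [ 486.56363042 -265.02761151  254.9006981 ]
```

View pics/ov17_scene.png

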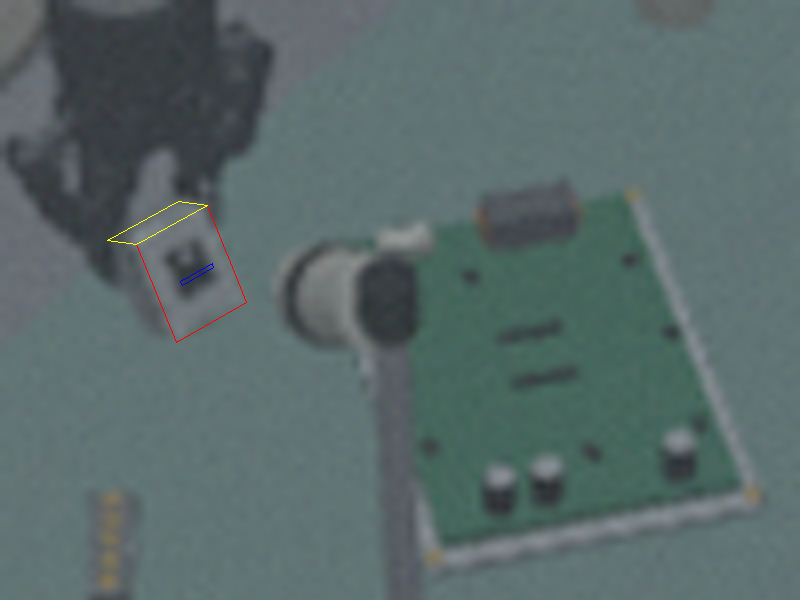

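View pics/ov17_top.png

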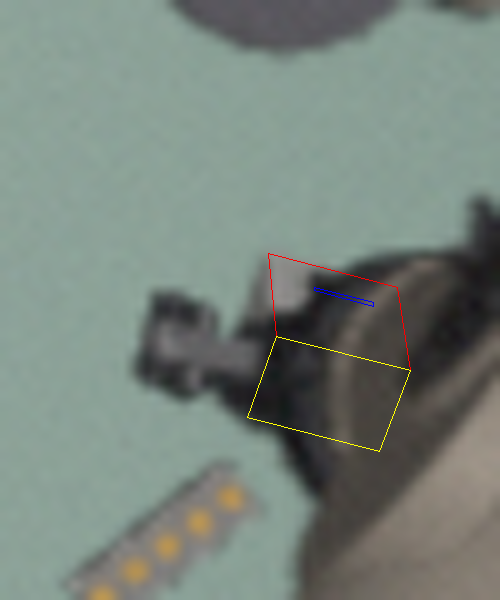

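```bash
python3 - <<'E'
from h import *
P=np.array([[542.4,-165.3,8],[650.7,-36.8,8],[468.5,117.4,8],[360,-10.2,8]])
u=(proj('scene',P)+.5-[170,180])*8; print(u.round(1)) # obs (433,556),(753,494),(632,195)
E
```

```text
[[442.5 561. ]
 [759.5 497.3]
 [636.4 198. ]
 [343.7 250.9]]
```

>>> {"name": "apply_moves", "arguments": {"commands": [[0.07,0.1,0,0.2,3],[0,0,0,0,3],[0,0,0,0,3],[0,0,0,0,3],[0,0,0,0,3],[0,0,0,0,3],[0,0,0,0,3],[0,0,0,0,3],[0,0,0,0,3],[0,0,0,0,3]]}}

```text
time: 32.4
position: [457.6, -256.1, 210.9]
ee_rot: [[-0.971, 0.24, 0.0], [0.24, 0.971, 0.0], [-0.0, 0.0, -1.0]]
force: [1.1, 0.5, -2.5]
finger_gap: 38.6
```

```bash
python3 - <<'E'
from goal import *
o=bot.get_obs(); print(o['time'],o['position'],o['joint_velocities'].round(2),o['finger_gap'],o['force'])
x=np.load('x.npy'); x[0]-=.6; x[2]+=1.2
goal(x,166,np.array([571.3,-284.2,305]),o)
im=viewer.snapshot('wrist'); d=cv2.absdiff(im,cv2.imread('pics/w17.png'))[230:310,205:305]; print('module change in picture',d.mean())
cv2.imwrite('pics/w18.png',im)
E
```

```text
32.4 [ 457.59791434 -256.11038836  210.89365113] [ 0.12 -0.01  0.08 -0.03  0.1  -0.01  0.19] 38.611835177584645 [ 1.07878165  0.49969549 -2.52948921]
tilt 30.57647839699418 ang err 0.5764783969943479 yaw by 0.02241527264439469
target face [ 487.3 -263.2  255. ] TCP [ 457.6 -255.4  211. ] shift [-0.   0.7  0.1]
module change in picture 1.0360833333333332
```

```bash
python3 -c "
from station import job
print(job.sign_off())"
```

```text
the job is handed in; nothing more can be done
None
```

I put both lumps in the scrap bin first; a picture shows them stacked inside it. I then lifted the module by its two sides and handed the job in at about 32 s with it held still in front of the lens.

**How the tilt was made:** the moves cannot tilt the tool. I gripped the module lightly, tipped it back against the rear guide rib in three pushes, then raised the grip to 70 N and lifted it straight up.

**Last checks:**

| Check | Result |
|---|---|
| Face angle | 30.6° up, about 0.6° off square to the lens, counting yaw |
| Face position | within about 1 mm of the point 100 mm out on the line of sight, by my estimate of the lens position |
| Black device | clear of the fingers and right way up in the scene picture |
| Wrist force | 2–3 N, about the weight of the module plus sensor noise |
| Arm | joint speeds near zero |

**What disagreed or failed:**
- **First lump grasp:** the fingers closed above the lump twice, because the fingertips sit about 33 mm behind the stated tool point. I lowered the tool by that much and worked from that offset afterwards.
- **Tilt reading:** the wrist-camera fit read about 0.6° too much and 1.2 mm too high when the module was upright. I corrected for both.
- **Position cross-checks:** the wrist, top and scene cameras differ by about 1–2 mm on the lens and module positions. I chose a compromise between them.
- **Lens direction:** I set it at 166° by laying a model over the wrist picture, good to about 1.5°.

The moves were planned clear of the camera, its stand and the bench items. No contact force showed after a move, but I did not re-measure the bench items.

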